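# Load the food warmer and switch it on

### The arm

A 7-joint arm with a two-finger parallel gripper is mounted at the origin on the work surface. World frame = base frame: x ahead of the robot, y to its left, z up, the work surface at z = 0. Lengths are in mm, angles in degrees, forces in N, time in s.
With the tool pointing down it reaches from about 400 to 850 mm from the base axis. Payload 4.5 kg.
Tool frame: the origin (TCP) lies on the centre line of the jaws, within the pads' length; the fingertips stand 14 mm ahead of it and the grasp point (between the pads) lies 5 mm behind it (arm.tips_ahead is the distance from the TCP to the fingertips, in mm); z points along the fingers, y is the line along which they close (so a half turn about z gives the same grasp; the last joint's range is limited). The gripper opens to 88 mm and grips with 3 to 60 N. Pads are 18 mm wide; open, the fingers measure 123 mm over their backs; the gripper's body (75 mm by 187 mm) begins 45 mm behind the grasp point.
Start: joints at [74.76, 39.483, -11.15, 89.685, 9.013, 51.709, -12.324], TCP at [184.609, -597.136, 252.743] pointing down, gripper open.
Joint ranges: [-172.22, 172.22], [-26.19, 119.32], [-84.43, 86.54], [7.71, 146.69], [-57.33, 237.33], [2.42, 119.75], [-152.13, 152.13]. Speed limits (degrees/s): [147.25, 147.25, 180, 180, 180, 180, 180].

### API

Orientations are given as a 3x3 rotation matrix whose columns are the frame's x, y, z axes.
In Python, from rig import get_state, read_camera, arm gives the robot as it stands.
- The arm moves only by the tool send_rows, never from a script. Its argument "steps" is a list of rows, each an object of numbers: "tx", "ty", "tz": the shift along the tool's x, y, z in units of 0.5 m (1.0 is 0.5 m); "ax", "ay", "az": the turn, a rotation vector about the tool's x, y, z in units of pi/2 rad (1.0 is pi/2 rad); "hand": the finger opening in mm, from 0 to 88.1. In form: [{"tx": .., "ty": .., "tz": .., "ax": .., "ay": .., "az": .., "hand": ..}, ...]. A call has 1 to 5 rows; each row is the pose to reach, as a shift and turn from the pose commanded when the call began, along the tool's axes at that moment; what a row does not reach only later rows make up. A row lasts 1/10 s, in which the tool goes at most 50 mm and 8.59 degrees, less where a joint would pass 70% of its speed; a pose out of reach is approached as far as the arm can. A call with a number of a shift or a turn outside -1 to 1 is refused whole. A call with a gripper value outside its range is refused whole. The fingers move at their own pace and stop on an object; "squeeze" is the grip in N (left out, the last holds). Time passes only in rows, so rows that repeat a pose let the fingers close. It gives the time, the measured TCP pose, the force, the opening and the grip force at its end, in the units of the state.
- get_state(): the state, without advancing time (a new reading comes with each control period).
- read_camera(name): name is "side" or "top" or "wrist"; returns a dict with "image" (384x512x3 uint8, blue, green, red), "fx", "fy", "cx", "cy" (pixels), "k1" (the pictures are not rectified: a ray, as slopes to the right and down, at radius r is drawn at 1 + k1 r^2 times it, then the intrinsics apply), "cam_to_world" (4x4, takes a point from camera to world coordinates). Camera axes: x right, y up, looking along -z (the intrinsics and any distortion apply to the point x, -y, -z); pixel columns grow to the right and rows downward; lengths in mm; the calibration is good to about 2 mm. A picture is of the moment at which its call begins. There is no depth.
- arm.close_job(): hands the job in; it is judged then, once.
The state is a dict: "time_s": time; "joints": joint angles; "joint_velocities": joint speeds; "joint_efforts": joint torques, N m; "tcp_pos": TCP position; "eef_rot": TCP orientation; "force": force on the tool from outside, world axes, zero at the start; "torque": the same for the moment, N m; "width": opening from 0.0 (shut) to 1.0 (fully open); "gripper_force": force on a finger pad.
Only numpy, scipy, OpenCV 4.12 (cv2) and the standard library are available. Lean on these libraries where they do the work, as an engineer would, in place of code of your own. Each camera call takes 0.05 s, during which the arm holds its last target. There are 200 camera calls.

### The job

The food warmer was left on: first flip its red-tipped lever fully off. With it off, stack all the oblong stoneware slabs in one square pile centred on the black glass pad, between its four brass posts, and move the temperature probe from its wooden stand into the warmer's socket, pushed fully home (slabs and probe in any order). Then flip the lever fully on, leaving the mug, jug, herb pot and bowl where they are.

Things in the scene. Friction and masses are not known exactly. Their poses are not given: they have to be found in the camera images.
- slab_sage: sage green stoneware serving slab, a plain oblong 140 long (its x) by 64 wide (its y) by 22 thick (its z), 350 g, both faces alike, so either may be up; origin at its centre. It starts lying flat on the worktop; three to five of the five slabs are present. Grip across the 64 mm width; stacked slabs sit 22 mm apart in height
- slab_clay: rust-brown clay stoneware serving slab, a plain oblong 140 long (its x) by 64 wide (its y) by 22 thick (its z), 350 g, both faces alike, so either may be up; origin at its centre. It starts lying flat on the worktop; three to five of the five slabs are present. Grip across the 64 mm width; stacked slabs sit 22 mm apart in height
- slab_blue: blue stoneware serving slab, a plain oblong 140 long (its x) by 64 wide (its y) by 22 thick (its z), 350 g, both faces alike, so either may be up; origin at its centre. It starts lying flat on the worktop; three to five of the five slabs are present. Grip across the 64 mm width; stacked slabs sit 22 mm apart in height
- slab_ochre: ochre yellow stoneware serving slab, a plain oblong 140 long (its x) by 64 wide (its y) by 22 thick (its z), 350 g, both faces alike, so either may be up; origin at its centre. It starts lying flat on the worktop; three to five of the five slabs are present. Grip across the 64 mm width; stacked slabs sit 22 mm apart in height
- slab_plum: plum purple stoneware serving slab, a plain oblong 140 long (its x) by 64 wide (its y) by 22 thick (its z), 350 g, both faces alike, so either may be up; origin at its centre. It starts lying flat on the worktop; three to five of the five slabs are present. Grip across the 64 mm width; stacked slabs sit 22 mm apart in height
- probe: temperature probe standing upright in its wooden stand (a fixed 70 x 70 x 50 mm block) at the start: a round steel pin 10 mm in diameter and 40 mm long with a tapered tip, below a black square handle 22 x 22 mm and 55 mm tall (z 40 to 95 mm above the tip), 60 g; origin at the pin's tip, z up along the pin, x and y square to the handle's flats. When home, the handle's underside rests on the block
- pad (a point): centre of the top of the warmer's black glass pad, 12 mm up; pad 150 mm along x by 70 along y, brass border, on a tray 10 mm high reaching 55 mm to +y, 100 to either x. Four fixed round-topped brass posts, 10 mm thick, tops 125 mm up, stand at x = +-62, y = +-41 mm from here (4 mm beside a slab). The 30 mm high control housing begins 140 mm to -y. Axes are the warmer's
- socket_hole0 (a point): centre of the mouth of the warmer's probe socket, a vertical round hole 12.5 mm in diameter and 42 mm deep in the top of a grey block (80 mm along x by 100 mm along y, top 50 mm above the worktop), ringed with a thin brass trim; axes are the warmer's
- switch (a joint): lever of the warmer, rad: 0 = fully off (leaning to the warmer's -x, towards the robot), 1.0 = fully on (leaning to +x, towards the socket block); it turns about the warmer's y axis, needs about 1 N at its tip, and stays where it is left
- switch_tip (a point): centre of the lever's red ball, 26 mm in diameter, 80 mm from the hinge; the hinge is 52 mm above the worktop. The ball is 122 mm up at both ends of its swing and moves 77 mm horizontally between them
- mug: white mug, 76 mm across, 85 mm tall; origin at the centre of its underside; to be left alone
- jug: cream jug, 104 mm across, 140 mm tall; origin at the centre of its underside; to be left alone
- herb: herb in a terracotta and white pot, 90 mm across, 145 mm tall; origin at the centre of its underside; to be left alone
- bowl: wooden bowl, 90 mm across, 40 mm tall; origin at the centre of its underside; to be left alone
Not all that is in view belongs to the job. There is more than one size of the slab_clay; the job needs the largest.

How it is judged (in metres and radians):
On the way, in this order (a step that is already met when the one before it is completed fails the run):
1. the warmer's lever is fully off (value of joint switch below 0.1 rad), for 0.2 s.
2. with the lever off, all slabs are in one square pile on the pad and the probe is fully home in the socket, both released (value of joint switch below 0.1 rad and horizontal distance between each of slab_sage, slab_clay, slab_blue, slab_ochre, slab_plum and pad below 0.008 m and angle between the x axis of each of slab_sage, slab_clay, slab_blue, slab_ochre, slab_plum and the x axis of pad, either way round below 0.1 rad and angle between the z axis of each of slab_sage, slab_clay, slab_blue, slab_ochre, slab_plum and the z axis of pad, either way round below 0.05 rad and linear speed of each of slab_sage, slab_clay, slab_blue, slab_ochre, slab_plum below 0.02 m/s and horizontal distance between probe and socket_hole0 below 0.003 m and z of probe in the frame of socket_hole0 below -0.036 m and angle between probe's own z axis and vertical below 0.08 rad and contact force between the fingers and slab_sage below 0.2 N and contact force between the fingers and slab_clay below 0.2 N and contact force between the fingers and slab_blue below 0.2 N and contact force between the fingers and slab_ochre below 0.2 N and contact force between the fingers and slab_plum below 0.2 N and contact force between the fingers and probe below 0.2 N), for 0.2 s.
3. the lever is fully on (value of joint switch above 0.9 rad), for 0.2 s.
At the end, for the whole second after the job is handed in: Lever on (above 0.9 rad). Each slab present at rest, level within 0.05 rad, centred within 8 mm on the pad and within 0.1 rad of its x axis. Probe upright in the socket, tip at least 36 mm below the mouth and within 3 mm of its centre. Bystanders within 20 mm of their start (value of joint switch above 0.9 rad and horizontal distance between each of slab_sage, slab_clay, slab_blue, slab_ochre, slab_plum and pad below 0.008 m and angle between the x axis of each of slab_sage, slab_clay, slab_blue, slab_ochre, slab_plum and the x axis of pad, either way round below 0.1 rad and angle between the z axis of each of slab_sage, slab_clay, slab_blue, slab_ochre, slab_plum and the z axis of pad, either way round below 0.05 rad and linear speed of each of slab_sage, slab_clay, slab_blue, slab_ochre, slab_plum below 0.02 m/s and horizontal distance between probe and socket_hole0 below 0.003 m and z of probe in the frame of socket_hole0 below -0.036 m and angle between probe's own z axis and vertical below 0.08 rad); the robot touches nothing.
It fails at once if the mug is displaced by more than 20 mm or tipped (distance of mug from where it was at the start of the episode above 0.02 m or angle between mug's own z axis and vertical above 0.3 rad).
It fails at once if the jug is displaced by more than 20 mm or tipped (distance of jug from where it was at the start of the episode above 0.02 m or angle between jug's own z axis and vertical above 0.3 rad).
It fails at once if the herb is displaced by more than 20 mm or tipped (distance of herb from where it was at the start of the episode above 0.02 m or angle between herb's own z axis and vertical above 0.3 rad).
It fails at once if the bowl is displaced by more than 20 mm or tipped (distance of bowl from where it was at the start of the episode above 0.02 m or angle between bowl's own z axis and vertical above 0.3 rad).
Of slab_sage, slab_clay, slab_blue, slab_ochre, slab_plum only 3 to 5 are there at a start; the rules pass over those that are not, and their reading is None.
At some moment in a run one of slab_sage, slab_clay, slab_blue, slab_ochre, slab_plum may be knocked a few centimetres aside while the robot is not near it.
It also fails if it takes over 210 s, if anything falls off the work surface, if the arm or the gripper's body presses on something with over 40 N, if the wrist force passes 120 N, or if a joint passes its speed limit or range.

## Working session

There is one attempt and no reset: what is moved stays moved. The work goes in short steps, Python scripts to look and compute and a tool call to move; the robot and the scene stay as the last step left them, time stands still between calls to the robot, and variables do not carry over. Pictures are saved under pics/ and viewed, at most 14 in all, crops included, and the job is handed in when it is done.

Besides the shell and the picture viewer there is one more tool, called after ">>>" by a JSON object that holds its "api" and its "payload". send_rows: Moves the arm, as the interface text tells. Shifts and turns lie within -1 to 1; 1 stands for 0.5 m of shift or pi/2 rad of turn. Its arguments: {"type":"object","properties":{"steps":{"type":"array"},"squeeze":{"type":"number"}},"required":["steps"]}

```bash
ls; mkdir -p pics
cat > h.py <<'E'
import numpy as np, cv2
from rig import get_state, read_camera, arm
def snap(name, fn):
    c=read_camera(name); cv2.imwrite('pics/'+fn+'.png',c['image'])
    np.savez('pics/'+fn+'.npz',**{k:np.array(c[k]) for k in('fx','fy','cx','cy','k1','cam_to_world')}); return c
def ray(c,u,v):
    x=(u-c['cx'])/c['fx'];y=(v-c['cy'])/c['fy'];a,b=x,y
    for _ in range(20):
        s=1+c['k1']*(a*a+b*b);a,b=x/s,y/s
    M=np.array(c['cam_to_world']);return M[:3,3],M[:3,:3]@np.array([a,-b,-1.])
def pt(c,u,v,z):
    o,d=ray(c,u,v);return (o+d*(z-o[2])/d[2])
def proj(c,p):
    M=np.array(c['cam_to_world']);q=M[:3,:3].T@(np.array(p,float)-M[:3,3]);a,b=q[0]/-q[2],-q[1]/-q[2]
    s=1+c['k1']*(a*a+b*b);return c['fx']*a*s+c['cx'],c['fy']*b*s+c['cy']
def load(fn): return dict(np.load('pics/'+fn+'.npz'))
E
python3 - <<'E'
from h import *
for n in('top','side'):
    c=snap(n,n+'0'); print(n,c['fx'],c['cx'],c['cy'],c['k1'],np.round(c['cam_to_world'],2).tolist())
    cv2.imwrite('pics/%s0b.png'%n,cv2.resize(c['image'],(800,600),interpolation=cv2.INTER_CUBIC))
s=get_state();print(s)
E
```

```text
pics
top 492.6427240602044 243.9522581912014 198.5385163117785 0.00971350044346229 [[-0.01, 1.0, -0.08, 357.48], [-1.0, -0.0, 0.02, -30.17], [0.02, 0.08, 1.0, 1771.03], [0.0, 0.0, 0.0, 1.0]]
side 441.8794374320367 255.5503662285202 197.17492623063734 0.026672654775164187 [[-0.81, 0.44, -0.38, -12.84], [-0.58, -0.63, 0.51, 665.18], [-0.01, 0.64, 0.77, 1162.14], [0.0, 0.0, 0.0, 1.0]]
{'time_s': 0.1, 'joints': array([ 74.75570427,  39.52703549, -11.14663372,  89.73800892,
         9.01449701,  51.70928292, -12.32398659]), 'joint_velocities': array([ 0.04459752, -0.09978322,  0.0207428 , -0.11274116, -0.02929835,
       -0.11048999,  0.02870331]), 'joint_efforts': array([-2.92728670e-03, -5.28499281e+01, -1.27123699e+00, -1.53836739e+01,
       -5.24785719e-02,  1.98881324e-03,  7.30919351e-05]), 'tcp_pos': array([ 184.42665598, -596.61117024,  252.00968887]), 'eef_rot': array([[ 9.55341429e-01,  2.95503636e-01, -5.96573486e-04],
       [ 2.95504210e-01, -9.55340268e-01,  1.49473267e-03],
       [-1.28231734e-04, -1.60427003e-03, -9.99998705e-01]]), 'force': array([-0.01107885,  0.41699723, -0.01281609]), 'torque': array([-0.00333023,  0.00740017, -0.03520138]), 'gripper_force': 0.0, 'width': 1.0022341322423793}
```

View pics/top0b.png

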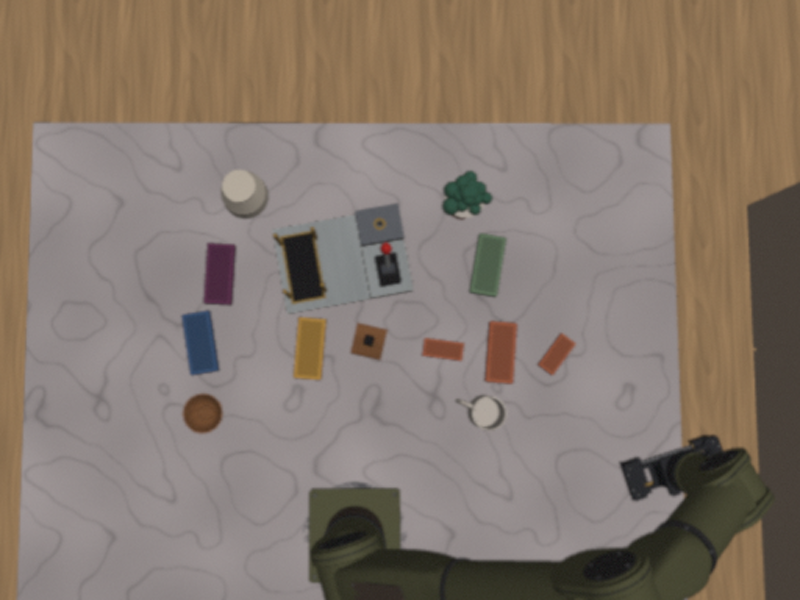

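View pics/side0b.png

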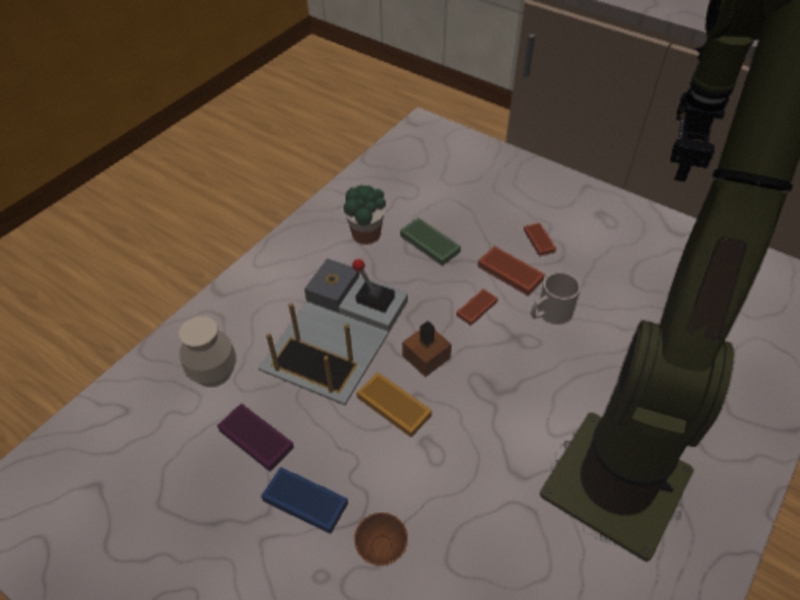

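Run:
```python
from h import *
img=cv2.imread('pics/top0.png');c=load('top0')
hsv=cv2.cvtColor(img,cv2.COLOR_BGR2HSV)
k=1.5625
seeds=dict(plum=(219,273),blue=(200,343),ochre=(310,348),sage=(488,265),clay=(501,352),claysm1=(443,349),claysm2=(557,354))
lab=cv2.cvtColor(img,cv2.COLOR_BGR2LAB).astype(int)
for n,(u,v) in seeds.items():
    u,v=int(u/k),int(v/k)
    ref=np.median(lab[v-3:v+4,u-3:u+4].reshape(-1,3),0)
    m=(np.abs(lab-ref)*[.4,1,1]).max(2)<11
    _,L=cv2.connectedComponents(m.astype(np.uint8));ys,xs=np.where(L==L[v,u])
    P=np.array([pt(c,a,b,22)[:2] for a,b in zip(xs,ys)],np.float32)
    (cx,cy),(w,h),a=cv2.minAreaRect(P)
    if w<h:a+=90
    print(n,len(xs),np.round(P.mean(0),1),round(cx,1),round(cy,1),round(max(w,h)),round(min(w,h)),'long axis deg',round(a%180,1))
for n,(u,v,z) in dict(ball=(386,248,122),socket=(380,224,50),probetop=(369,341,105),padTL=(284,236,12),padTR=(313,233,12),padBR=(324,298,12),padBL=(294,302,12),post1=(277,238,125),post2=(314,233,125),mug=(487,411,85),jug=(240,187,140),herb=(467,195,120),bowl=(202,413,40)).items():
    print(n,np.round(pt(c,u/k,v/k,z),1))
cv2.imwrite('pics/topc.png',cv2.resize(img[120:210,165:275],None,fx=7,fy=6.6,interpolation=cv2.INTER_CUBIC))
```

```text
plum 655 [587.4 306.1] 587.8 306.1 136 62 long axis deg 177.0
blue 692 [431.3 347.3] 431.5 347.2 137 63 long axis deg 10.3
ochre 668 [417.5 100.9] 417.8 101.0 136 61 long axis deg 175.3
sage 724 [ 606.5 -305.8] 607.4 -305.8 144 67 long axis deg 169.9
clay 686 [ 406.7 -333.8] 406.9 -334.0 139 63 long axis deg 175.2
claysm1 277 [ 413.8 -201.5] 413.4 -201.6 90 39 long axis deg 82.6
claysm2 286 [ 401.4 -460.6] 401.2 -461.0 89 41 long axis deg 142.1
ball [629.1 -72.2 122. ]
socket [695.9 -60.8  50. ]
probetop [428.7 -34.7 105. ]
padTL [675.7 160.1  12. ]
padTR [682.6  93.3  12. ]
padBR [531.8  67.8  12. ]
padBL [522.8 136.5  12. ]
post1 [651.  162.9 125. ]
post2 [661.7  83.2 125. ]
mug [ 275.8 -291.2   85. ]
jug [759.1 240.9 140. ]
herb [ 745.9 -249.9  120. ]
bowl [273.3 336.7  40. ]
```

View pics/topc.png

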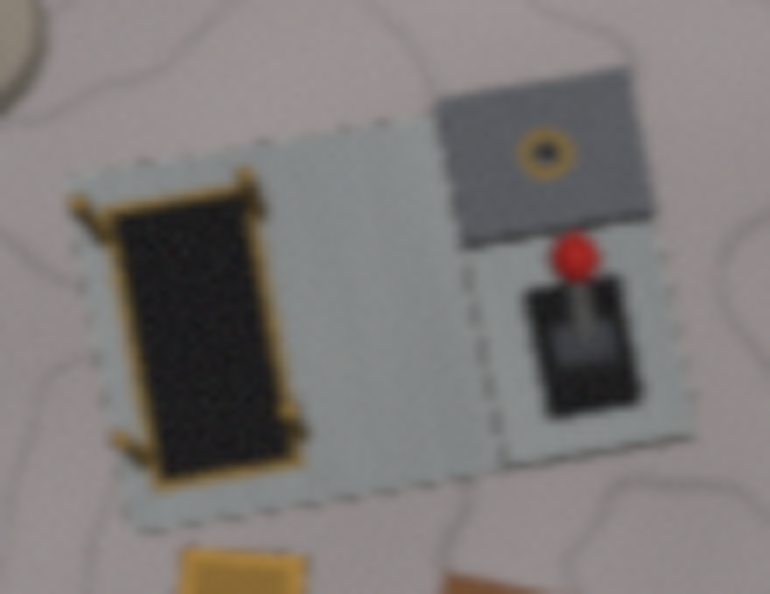

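```bash
cat >> h.py <<'E'
from scipy.spatial.transform import Rotation as R
def Rd(yaw):
    y=np.radians(yaw);c,s=np.cos(y),np.sin(y);return np.array([[c,s,0],[s,-c,0],[0,0,-1.]])
def go(x,y,z,yaw,frm=None):
    s=get_state();p=np.array(s['tcp_pos']) if frm is None else np.array(frm[:3],float)
    E=np.array(s['eef_rot']) if frm is None else Rd(frm[3])
    d=E.T@(np.array([x,y,z])-p)/500;w=R.from_matrix(E.T@Rd(yaw)).as_rotvec()/(np.pi/2)
    n=max(np.linalg.norm(d)*10,np.linalg.norm(w)*90/8.59)
    print('t',np.round(d,4),'a',np.round(w,4),'rows>=%.1f'%n)
E
python3 -c "
from h import *
go(600,0,330,9.2)"
```

```text
t [ 1.1466 -0.8946 -0.1547] a [-0.001   0.0002  0.0888] rows>=14.6
```

>>> {"api": "send_rows", "payload": {"steps": [{"tx": 0.38,"ty": -0.3,"tz": -0.05},{"tx": 0.38,"ty": -0.3,"tz": -0.05},{"tx": 0.38,"ty": -0.3,"tz": -0.05},{"tx": 0.38,"ty": -0.3,"tz": -0.05},{"tx": 0.38,"ty": -0.3,"tz": -0.05}]}}

```text
validation failed for argument at $.st...
```

>>> {"api": "send_rows", "payload": {"steps": [{"tx": 0.38,"ty": -0.3,"tz": -0.05},{"tx": 0.38,"ty": -0.3,"tz": -0.05},{"tx": 0.38,"ty": -0.3,"tz": -0.05},{"tx": 0.38,"ty": -0.3,"tz": -0.05},{"tx": 0.38,"ty": -0.3,"tz": -0.05}]}}

```text
validation failed for argument at $.st...
```

>>> {"api": "send_rows", "payload": {"steps": [{"tx": 0.38,"ty": -0.3,"tz": -0.05,"az": 0.09},{"tx": 0.38,"ty": -0.3,"tz": -0.05,"az": 0.09},{"tx": 0.38,"ty": -0.3,"tz": -0.05,"az": 0.09},{"tx": 0.38,"ty": -0.3,"tz": -0.05,"az": 0.09},{"tx": 0.38,"ty": -0.3,"tz": -0.05,"az": 0.09}]}}

```text
validation failed for argument at $.st...
```

Run:
```python
from h import *
c=snap('wrist','w0');s=get_state();print(s['time_s'],s['tcp_pos'],s['joints'],c['fx'],np.round(c['cam_to_world'],2).tolist())
cv2.imwrite('pics/w0b.png',cv2.resize(c['image'],(800,600),interpolation=cv2.INTER_CUBIC))
```

```text
0.15 [ 184.41385326 -596.71819848  252.1018058 ] [ 74.76085319  39.52314499 -11.14622018  89.72727704   9.01164214
  51.71001299 -12.32601076] 316.4000820269981 [[0.3, 0.92, 0.27, 255.18], [-0.96, 0.28, 0.08, -575.37], [-0.0, -0.28, 0.96, 383.21], [0.0, 0.0, 0.0, 1.0]]
```

View pics/w0b.png

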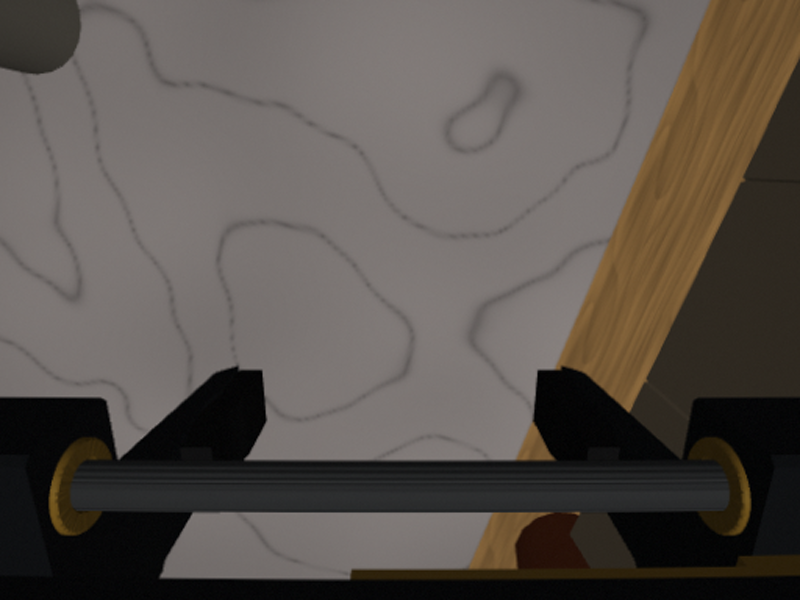

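The wrist view (800x600) shows only worktop ahead of the jaws; the fingers sit at rows 370 and below. Every row needs all its fields, so I'll resend.

>>> {"api": "send_rows", "payload": {"steps": [{"tx": 0.36,"ty": -0.3,"tz": -0.05,"ax": 0,"ay": 0,"az": 0,"hand": 88},{"tx": 0.36,"ty": -0.3,"tz": -0.05,"ax": 0,"ay": 0,"az": 0,"hand": 88},{"tx": 0.36,"ty": -0.3,"tz": -0.05,"ax": 0,"ay": 0,"az": 0,"hand": 88},{"tx": 0.36,"ty": -0.3,"tz": -0.05,"ax": 0,"ay": 0,"az": 0,"hand": 88},{"tx": 0.36,"ty": -0.3,"tz": -0.05,"ax": 0,"ay": 0,"az": 0,"hand": 88}]}}

```text
time_s: 0.65
tcp_pos: [314.1, -397.4, 278.0]
eef_rot: [[0.954, 0.298, 0.001], [0.298, -0.954, 0.001], [0.001, -0.001, -1.0]]
force: [0.1, 0.3, -0.4]
width: 0.997
gripper_force: 0.0
```

>>> {"api": "send_rows", "payload": {"steps": [{"tx": 0.36,"ty": -0.3,"tz": -0.05,"ax": 0,"ay": 0,"az": 0,"hand": 88},{"tx": 0.36,"ty": -0.3,"tz": -0.05,"ax": 0,"ay": 0,"az": 0,"hand": 88},{"tx": 0.36,"ty": -0.3,"tz": -0.05,"ax": 0,"ay": 0,"az": 0,"hand": 88},{"tx": 0.36,"ty": -0.3,"tz": -0.05,"ax": 0,"ay": 0,"az": 0,"hand": 88},{"tx": 0.36,"ty": -0.3,"tz": -0.05,"ax": 0,"ay": 0,"az": 0,"hand": 88}]}}

```text
time_s: 1.15
tcp_pos: [441.6, -200.7, 303.1]
eef_rot: [[0.954, 0.299, 0.001], [0.299, -0.954, 0.001], [0.001, -0.001, -1.0]]
force: [-0.1, -0.8, -0.0]
width: 1.001
gripper_force: 0.0
```

>>> {"api": "send_rows", "payload": {"steps": [{"tx": 0.36,"ty": -0.3,"tz": -0.05,"ax": 0,"ay": 0,"az": 0.09,"hand": 88},{"tx": 0.36,"ty": -0.3,"tz": -0.05,"ax": 0,"ay": 0,"az": 0.09,"hand": 88},{"tx": 0.36,"ty": -0.3,"tz": -0.05,"ax": 0,"ay": 0,"az": 0.09,"hand": 88},{"tx": 0.36,"ty": -0.3,"tz": -0.05,"ax": 0,"ay": 0,"az": 0.09,"hand": 88},{"tx": 0.36,"ty": -0.3,"tz": -0.05,"ax": 0,"ay": 0,"az": 0.09,"hand": 88}]}}

```text
time_s: 1.65
tcp_pos: [568.9, -3.7, 327.9]
eef_rot: [[0.987, 0.161, 0.001], [0.161, -0.987, 0.002], [0.001, -0.001, -1.0]]
force: [1.0, -0.5, 0.7]
width: 0.996
gripper_force: 0.0
```

Run:
```python
from h import *
c=snap('wrist','w1');s=get_state();print(s['time_s'],s['tcp_pos'],s['joints'],s['eef_rot'][:,0])
cv2.imwrite('pics/w1b.png',cv2.resize(c['image'],(800,600),interpolation=cv2.INTER_CUBIC))
```

```text
1.7 [571.82194588   2.68548363 328.35879833] [  0.93845385  30.32825831  -9.292239    93.6851511    5.20480474
  56.0986951  -90.29914443] [0.98573645 0.16819086 0.00595634]
```

View pics/w1b.png

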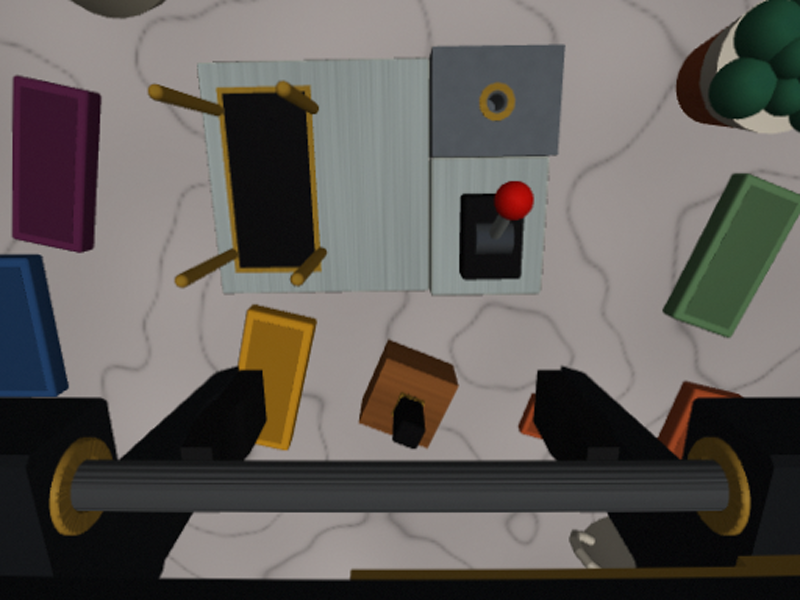

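Wrist view: the full warmer. Ball at (514,200), socket ring (497,101), pad outline (217,88)-(311,87)-(322,270)-(236,271), post tops (155,92), (284,89), (181,281), (298,280), and the probe at about (408,410).

Run:
```python
from h import *
c=load('w1');k=1.5625;g=lambda u,v,z:np.round(pt(c,(u+.5)/k-.5,(v+.5)/k-.5,z)[:2],1)
print('ball',g(514,200,122),'sock',g(497,101,50))
P=np.array([g(217,88,12),g(311,87,12),g(322,270,12),g(236,271,12)]);print(P,P.mean(0))
Q=np.array([g(155,92,122),g(284,89,122),g(298,280,122),g(181,281,122)]);print('posts',Q,Q.mean(0))
B=np.array([g(431,46,50),g(564,45,50),g(558,155,50),g(431,157,50)]);print('block',B,B.mean(0))
S=np.array([g(748,174,22),g(727,336,22)])
for A in (P,Q,B):
    for a,b in((3,0),(2,1)): d=A[b]-A[a];print(np.hypot(*d),np.degrees(np.arctan2(d[1],d[0])))
```

```text
ball [631.3 -70.8] sock [700.2 -57.9]
[[678.1 170.1]
 [691.2  92. ]
 [537.4  64.2]
 [523.7 142.7]] [607.6  117.25]
posts [[660.7 169.3]
 [675.2  88. ]
 [553.3  66.1]
 [539.3 147.5]] [607.125 117.725]
block [[ 729.9   -0.8]
 [ 747.   -99.3]
 [ 669.  -114.2]
 [ 651.1  -15.1]] [699.25 -57.35]
156.81237196088833 10.063010825056288
156.292290276904 10.245826000272665
123.34180151108554 10.180200299532412
123.85160475343072 10.184851150172115
80.08701517724326 10.285649759797144
79.41038974844538 10.814673808143741
```

Run:
```python
from h import *
snap('wrist','w2');s=get_state();print(s['tcp_pos'],s['eef_rot'][:,2])
a=cv2.imread('pics/w1.png',0).astype(np.float32);b=cv2.imread('pics/w2.png',0).astype(np.float32)
print('shift',cv2.phaseCorrelate(a[:230],b[:230]));print(load('w1')['cam_to_world'][:3,3],load('w2')['cam_to_world'][:3,3])
go(672,-64,119,10.2)
```

```text
[569.9570139   -0.77961948 327.82956739] [ 0.00263403  0.00442792 -0.99998673]
shift ((5.75174218516517, 5.967150665415716), 0.3991647155334552)
[641.80737759   7.84466129 459.19794052] [644.09659258  13.99649491 460.00224772]
t [0.1787 0.1604 0.4176] a [-0.0025 -0.0021 -0.0065] rows>=4.8
```

>>> {"api": "send_rows", "payload": {"steps": [{"tx": 0.18,"ty": 0.16,"tz": 0.1,"ax": 0,"ay": 0,"az": -0.006,"hand": 0},{"tx": 0.18,"ty": 0.16,"tz": 0.1,"ax": 0,"ay": 0,"az": -0.006,"hand": 0},{"tx": 0.18,"ty": 0.16,"tz": 0.1,"ax": 0,"ay": 0,"az": -0.006,"hand": 0},{"tx": 0.18,"ty": 0.16,"tz": 0.1,"ax": 0,"ay": 0,"az": -0.006,"hand": 0},{"tx": 0.18,"ty": 0.16,"tz": 0.1,"ax": 0,"ay": 0,"az": -0.006,"hand": 0}]}}

```text
time_s: 2.25
tcp_pos: [668.2, -73.3, 276.8]
eef_rot: [[0.986, 0.166, -0.002], [0.166, -0.986, 0.0], [-0.002, -0.0, -1.0]]
force: [-0.5, 0.1, -0.0]
width: 0.572
gripper_force: 0.0
```

>>> {"api": "send_rows", "payload": {"steps": [{"tx": 0,"ty": 0,"tz": 0.1,"ax": 0,"ay": 0,"az": 0,"hand": 0},{"tx": 0,"ty": 0,"tz": 0.2,"ax": 0,"ay": 0,"az": 0,"hand": 0},{"tx": 0,"ty": 0,"tz": 0.3,"ax": 0,"ay": 0,"az": 0,"hand": 0},{"tx": 0,"ty": 0,"tz": 0.315,"ax": 0,"ay": 0,"az": 0,"hand": 0},{"tx": 0,"ty": 0,"tz": 0.315,"ax": 0,"ay": 0,"az": 0,"hand": 0}]}}

```text
time_s: 2.75
tcp_pos: [668.2, -71.8, 120.4]
eef_rot: [[0.986, 0.168, -0.002], [0.168, -0.986, 0.0], [-0.002, -0.001, -1.0]]
force: [-0.6, -0.2, 0.1]
width: 0.116
gripper_force: 0.0
```

Run:
```python
from h import *
s=get_state();print(s['tcp_pos'],s['eef_rot'][:,0],s['force'],s['width'])
go(577,-81,119,10.2)
```

```text
[668.17278083 -71.7904133  120.3673591 ] [ 0.9857906   0.16796792 -0.00191463] [-0.5568958  -0.19304886  0.09202457] 0.11637992849046865
t [-0.1828 -0.0125  0.0031] a [-0.0005  0.0012 -0.0059] rows>=1.8
```

>>> {"api": "send_rows", "payload": {"steps": [{"tx": -0.03,"ty": -0.012,"tz": 0,"ax": 0,"ay": 0,"az": 0,"hand": 0},{"tx": -0.07,"ty": -0.012,"tz": 0,"ax": 0,"ay": 0,"az": 0,"hand": 0},{"tx": -0.11,"ty": -0.012,"tz": 0,"ax": 0,"ay": 0,"az": 0,"hand": 0},{"tx": -0.15,"ty": -0.012,"tz": 0,"ax": 0,"ay": 0,"az": 0,"hand": 0},{"tx": -0.17,"ty": -0.012,"tz": 0,"ax": 0,"ay": 0,"az": 0,"hand": 0}]}}

```text
time_s: 3.25
tcp_pos: [585.4, -81.1, 124.0]
eef_rot: [[0.986, 0.167, 0.006], [0.167, -0.986, -0.001], [0.006, 0.002, -1.0]]
force: [1.7, -0.0, -0.4]
width: 0.005
gripper_force: 0.6
```

>>> {"api": "send_rows", "payload": {"steps": [{"tx": -0.006,"ty": 0,"tz": 0,"ax": 0,"ay": 0,"az": 0,"hand": 0},{"tx": -0.012,"ty": 0,"tz": 0,"ax": 0,"ay": 0,"az": 0,"hand": 0},{"tx": -0.016,"ty": 0,"tz": 0,"ax": 0,"ay": 0,"az": 0,"hand": 0},{"tx": -0.016,"ty": 0,"tz": 0,"ax": 0,"ay": 0,"az": 0,"hand": 0}]}}

```text
time_s: 3.65
tcp_pos: [579.3, -81.9, 121.3]
eef_rot: [[0.986, 0.167, 0.006], [0.167, -0.986, 0.0], [0.006, 0.001, -1.0]]
force: [4.1, 0.2, 5.1]
width: 0.002
gripper_force: 2.7
```

Run:
```python
from h import *
s=get_state();print(s['tcp_pos'],s['force'])
c=snap('side','s1');c=snap('top','t1');i=c['image'].astype(int)
b,g,r=i[...,0],i[...,1],i[...,2]
for n in('s1','t1'):
    i=cv2.imread('pics/%s.png'%n).astype(int);cc=load(n);m=(i[...,2]>130)&(i[...,1]<60)&(i[...,0]<70);ys,xs=np.where(m);print(n,len(xs))
    if len(xs):print(xs.mean(),ys.mean(),pt(cc,xs.mean(),ys.mean(),122))
```

```text
[579.34419418 -81.92314638 121.32933327] [4.13888861 0.16945811 5.14192544]
s1 13
249.69230769230768 175.0 [563.28359087 -91.00706801 122.        ]
t1 0
```

>>> {"api": "send_rows", "payload": {"steps": [{"tx": -0.004,"ty": 0,"tz": 0,"ax": 0,"ay": 0,"az": 0,"hand": 0},{"tx": -0.008,"ty": 0,"tz": 0,"ax": 0,"ay": 0,"az": 0,"hand": 0},{"tx": -0.012,"ty": 0,"tz": 0,"ax": 0,"ay": 0,"az": 0,"hand": 0},{"tx": -0.012,"ty": 0,"tz": 0,"ax": 0,"ay": 0,"az": 0,"hand": 0}]}}

```text
time_s: 4.15
tcp_pos: [578.8, -82.0, 121.6]
eef_rot: [[0.986, 0.168, 0.017], [0.168, -0.986, 0.002], [0.017, 0.001, -1.0]]
force: [14.6, 0.8, -3.5]
width: 0.003
gripper_force: 7.5
```

>>> {"api": "send_rows", "payload": {"steps": [{"tx": 0.06,"ty": 0,"tz": 0,"ax": 0,"ay": 0,"az": 0,"hand": 0},{"tx": 0.1,"ty": 0,"tz": -0.05,"ax": 0,"ay": 0,"az": 0,"hand": 60},{"tx": 0.1,"ty": 0,"tz": -0.14,"ax": 0,"ay": 0,"az": 0,"hand": 60},{"tx": 0.1,"ty": 0,"tz": -0.14,"ax": 0,"ay": 0,"az": 0,"hand": 60},{"tx": 0.1,"ty": 0,"tz": -0.14,"ax": 0,"ay": 0,"az": 0,"hand": 60}]}}

```text
time_s: 4.65
tcp_pos: [619.0, -75.0, 190.2]
eef_rot: [[0.986, 0.167, -0.002], [0.167, -0.986, -0.0], [-0.002, 0.0, -1.0]]
force: [-0.7, 0.0, -0.6]
width: 0.345
gripper_force: 0.0
```

Run:
```python
from h import *
snap('side','s1');snap('top','t1')
for n in('s1','t1'):
    i=cv2.imread('pics/%s.png'%n).astype(int);cc=load(n);m=(i[...,2]>130)&(i[...,1]<60)&(i[...,0]<70);ys,xs=np.where(m);print(n,len(xs))
    if len(xs):print(xs.mean(),ys.mean(),pt(cc,xs.mean(),ys.mean(),122))
for n in('side0','top0'):
    i=cv2.imread('pics/%s.png'%n).astype(int);cc=load(n);m=(i[...,2]>130)&(i[...,1]<60)&(i[...,0]<70);ys,xs=np.where(m);print(n,len(xs),xs.mean(),ys.mean(),pt(cc,xs.mean(),ys.mean(),122))
s=get_state();print(s['tcp_pos'],s['eef_rot'][:,0]);go(429,-35,200,80)
```

```text
s1 14
249.5 175.0 [563.78610516 -90.65673539 122.        ]
t1 0
side0 2 228.5 167.0 [640.12727579 -80.1125445  122.        ]
top0 20 246.9 158.05 [631.42985726 -71.78407552 122.        ]
[617.9042801  -74.8974754  188.64082944] [ 0.98593901  0.16704446 -0.00451854]
t [-0.3593 -0.1418 -0.021 ] a [-0.0021  0.0023 -0.782 ] rows>=8.2
```

```bash
cat >> h.py <<'E'
from scipy.optimize import minimize
INIT=dict(plum=(587,306,177),blue=(431,347,10),ochre=(418,101,175),sage=(607,-306,170),clay=(407,-334,175))
REF={}
def box(c,p,z0=0,L=140,W=64,H=22):
    x,y,a=p;a=np.radians(a);u=np.array([np.cos(a),np.sin(a)]);v=np.array([-u[1],u[0]])
    q=[proj(c,[*(np.array([x,y])+i*L/2*u+j*W/2*v),z0+k*H]) for i in(-1,1) for j in(-1,1) for k in(0,1)]
    return cv2.convexHull(np.array(q,np.float32))
def fit(fn,name,p0=None,z0=0,pad=12):
    c=load(fn);im=cv2.imread('pics/'+fn+'.png');S=4
    p0=np.array(p0 if p0 is not None else INIT[name],float);h=box(c,p0,z0)[:,0]
    x0,y0=np.maximum(h.min(0)-pad,0).astype(int);x1,y1=(h.max(0)+pad).astype(int)
    lab=cv2.cvtColor(cv2.resize(im[y0:y1,x0:x1],None,fx=S,fy=S,interpolation=cv2.INTER_LINEAR),cv2.COLOR_BGR2LAB).astype(float)
    u,v=np.array(proj(c,[p0[0],p0[1],z0+22]))
    r0=np.median(im[int(v)-2:int(v)+3,int(u)-2:int(u)+3].reshape(-1,3),0).astype(np.uint8)
    ref=cv2.cvtColor(r0[None,None],cv2.COLOR_BGR2LAB)[0,0].astype(float)-128
    ab=lab[...,1:]-128; bg=np.median(cv2.cvtColor(im,cv2.COLOR_BGR2LAB).reshape(-1,3)[:,1:],0)-128.
    d=ref[1:]-bg; t=((ab-bg)@d)/(d@d); off=np.abs((ab-bg)@np.array([-d[1],d[0]]))/np.hypot(*d)
    m=((t>.45)&(off<14)).astype(np.uint8)
    def cost(p):
        hh=((box(c,p,z0)[:,0]-[x0,y0]+.5)*S-.5);k=np.zeros_like(m);cv2.fillConvexPoly(k,np.round(hh*16).astype(np.int32),1,shift=4)
        return 1-(k&m).sum()/max((k|m).sum(),1)
    r=minimize(cost,p0,method='Nelder-Mead',options=dict(initial_simplex=p0+np.array([[0,0,0],[9,0,0],[0,9,0],[0,0,8]]),xatol=.1,fatol=1e-4))
    r=minimize(cost,r.x,method='Nelder-Mead',options=dict(initial_simplex=r.x+np.array([[0,0,0],[4,0,0],[0,4,0],[0,0,4]]),xatol=.05,fatol=1e-4))
    return np.round(r.x,1),round(1-r.fun,3)
E
python3 - <<'E'
from h import *
for f,ns in(('top0',INIT),('w1',['plum','sage']),('w2',['plum','sage'])):
    for n in ns:
        print(f,n,*fit(f,n))
E
```

```text
top0 plum [588.3 307.9 178.7] 0.879
top0 blue [431.6 350.2   9.2] 0.927
top0 ochre [418.  101.4 175. ] 0.936
top0 sage [ 608.9 -308.8  169.8] 0.941
top0 clay [ 407.  -334.1  174.9] 0.924
w1 plum [590.9 308.2 176.3] 0.932
w1 sage [ 609.6 -308.9  169. ] 0.936
w2 plum [590.9 308.2 176.8] 0.932
w2 sage [ 611.  -309.7  169.8] 0.939
```

Run:
```python
from h import *
go(420,101,190,-5)
```

```text
t [-0.3315 -0.413  -0.001 ] a [-0.      0.0029  0.1624] rows>=5.3
```

>>> {"api": "send_rows", "payload": {"steps": [{"tx": -0.332,"ty": -0.413,"tz": 0,"ax": 0,"ay": 0.003,"az": 0.162,"hand": 88},{"tx": -0.332,"ty": -0.413,"tz": 0,"ax": 0,"ay": 0.003,"az": 0.162,"hand": 88},{"tx": -0.332,"ty": -0.413,"tz": 0,"ax": 0,"ay": 0.003,"az": 0.162,"hand": 88},{"tx": -0.332,"ty": -0.413,"tz": 0,"ax": 0,"ay": 0.003,"az": 0.162,"hand": 88},{"tx": -0.332,"ty": -0.413,"tz": 0,"ax": 0,"ay": 0.003,"az": 0.162,"hand": 88}]}}

```text
time_s: 5.25
tcp_pos: [429.8, 91.6, 189.2]
eef_rot: [[0.996, -0.087, 0.001], [-0.087, -0.996, -0.001], [0.001, 0.001, -1.0]]
force: [-0.5, 0.7, 0.1]
width: 0.887
gripper_force: 0.0
```

>>> {"api": "send_rows", "payload": {"steps": [{"tx": -0.01,"ty": -0.013,"tz": 0,"ax": 0,"ay": 0,"az": 0,"hand": 88},{"tx": -0.01,"ty": -0.013,"tz": 0,"ax": 0,"ay": 0,"az": 0,"hand": 88},{"tx": -0.01,"ty": -0.013,"tz": 0,"ax": 0,"ay": 0,"az": 0,"hand": 88}]}}

```text
time_s: 5.55
tcp_pos: [429.2, 97.1, 189.7]
eef_rot: [[0.996, -0.088, 0.005], [-0.088, -0.996, -0.001], [0.005, 0.0, -1.0]]
force: [0.7, 0.2, 0.6]
width: 0.996
gripper_force: 0.0
```

Run:
```python
from h import *
s=get_state();print(s['time_s'],s['tcp_pos'],s['eef_rot'][:,0])
snap('wrist','w3');snap('top','t3')
for n in INIT: print(n,*fit('t3',n))
print('w',*fit('w3','ochre'))
c=load('w3');im=cv2.imread('pics/w3.png')
p,_=fit('w3','ochre');cv2.polylines(im,[np.int32(box(c,p))],1,(255,0,255))
cv2.imwrite('pics/w3b.png',cv2.resize(im,(640,480)));go(p[0],p[1],17,p[2]-180)
```

```text
5.55 [429.17936474  97.09324076 189.73766831] [ 0.99612541 -0.08781828  0.00470215]
plum [589.3 309.2 177.5] 0.884
blue [431.8 350.1   8.4] 0.924
ochre [388.1 131.  180.2] 0.364
sage [ 608.7 -309.4  169.3] 0.924
clay [ 406.6 -334.8  175.5] 0.93
w [419.3 101.8 175.5] 0.967
t [-0.0234 -0.0085  0.3456] a [ 0.0001 -0.0034 -0.0071] rows>=3.5
```

View pics/w3b.png

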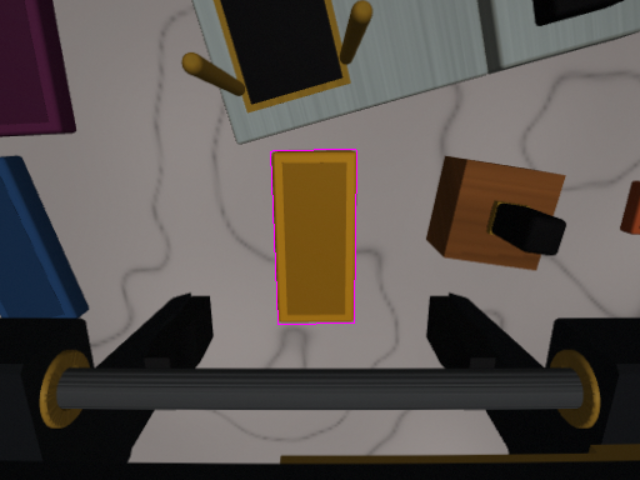

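The overlay fits the ochre slab closely at cols 272–357, rows 150–324 of the 640x480 picture, with clear space for both fingers.

>>> {"api": "send_rows", "payload": {"steps": [{"tx": -0.023,"ty": -0.0085,"tz": 0.09,"ax": 0,"ay": -0.002,"az": -0.007,"hand": 88},{"tx": -0.023,"ty": -0.0085,"tz": 0.18,"ax": 0,"ay": -0.002,"az": -0.007,"hand": 88},{"tx": -0.023,"ty": -0.0085,"tz": 0.23,"ax": 0,"ay": -0.002,"az": -0.007,"hand": 88},{"tx": -0.023,"ty": -0.0085,"tz": 0.23,"ax": 0,"ay": -0.002,"az": -0.007,"hand": 88},{"tx": -0.023,"ty": -0.0085,"tz": 0.23,"ax": 0,"ay": -0.002,"az": -0.007,"hand": 88}]}}

```text
time_s: 6.15
tcp_pos: [419.0, 102.6, 75.1]
eef_rot: [[0.997, -0.078, 0.003], [-0.078, -0.997, 0.0], [0.003, -0.001, -1.0]]
force: [0.1, -0.2, 0.3]
width: 1.0
gripper_force: 0.0
```

Run:
```python
from h import *
s=get_state();print(s['tcp_pos'],s['eef_rot'][:,2]);go(419.3,101.8,17,-4.5)
```

```text
[418.9872524  102.57386028  75.12038184] [ 3.03282305e-03  4.33073964e-04 -9.99995307e-01]
t [0.0004 0.0016 0.1162] a [-0.0004 -0.0019  0.0006] rows>=1.2
```

>>> {"api": "send_rows", "payload": {"steps": [{"tx": 0,"ty": 0.0015,"tz": 0.06,"ax": 0,"ay": -0.002,"az": 0,"hand": 88},{"tx": 0,"ty": 0.0015,"tz": 0.1,"ax": 0,"ay": -0.002,"az": 0,"hand": 88},{"tx": 0,"ty": 0.0015,"tz": 0.116,"ax": 0,"ay": -0.002,"az": 0,"hand": 88},{"tx": 0,"ty": 0.0015,"tz": 0.116,"ax": 0,"ay": -0.002,"az": 0,"hand": 55},{"tx": 0,"ty": 0.0015,"tz": 0.116,"ax": 0,"ay": -0.002,"az": 0,"hand": 50}], "squeeze": 30}}

```text
time_s: 6.65
tcp_pos: [433.4, 105.5, 29.7]
eef_rot: [[0.996, -0.082, -0.025], [-0.082, -0.997, -0.005], [-0.025, 0.007, -1.0]]
force: [-0.1, 0.5, 0.1]
width: 0.843
gripper_force: 0.0
```

>>> {"api": "send_rows", "payload": {"steps": [{"tx": 0,"ty": 0,"tz": 0,"ax": 0,"ay": 0,"az": 0,"hand": 50},{"tx": 0,"ty": 0,"tz": 0,"ax": 0,"ay": 0,"az": 0,"hand": 50},{"tx": 0,"ty": 0,"tz": -0.02,"ax": 0,"ay": 0,"az": 0,"hand": 50},{"tx": 0,"ty": 0,"tz": -0.06,"ax": 0,"ay": 0,"az": 0,"hand": 50},{"tx": 0,"ty": 0,"tz": -0.12,"ax": 0,"ay": 0,"az": 0,"hand": 50}]}}

```text
time_s: 7.15
tcp_pos: [433.1, 106.5, 88.4]
eef_rot: [[0.997, -0.076, -0.03], [-0.076, -0.997, -0.006], [-0.03, 0.008, -1.0]]
force: [0.4, 0.3, -5.5]
width: 0.718
gripper_force: 30.0
```

>>> {"api": "send_rows", "payload": {"steps": [{"tx": 0,"ty": 0,"tz": -0.1,"ax": 0,"ay": 0,"az": 0,"hand": 50},{"tx": 0,"ty": 0,"tz": -0.2,"ax": 0,"ay": 0,"az": 0,"hand": 50},{"tx": 0,"ty": 0,"tz": -0.24,"ax": 0,"ay": 0,"az": 0,"hand": 50},{"tx": 0,"ty": 0,"tz": -0.24,"ax": 0,"ay": 0,"az": 0,"hand": 50}]}}

```text
time_s: 7.55
tcp_pos: [438.6, 107.5, 211.0]
eef_rot: [[0.997, -0.077, -0.022], [-0.077, -0.997, -0.003], [-0.022, 0.004, -1.0]]
force: [0.4, 0.2, -4.9]
width: 0.716
gripper_force: 30.0
```

Run:
```python
from h import *
s=get_state();print(s['tcp_pos'],s['width'],s['gripper_force']);go(607.3,117.5,200,10.2)
```

```text
[438.63862897 107.51067978 210.99514801] 0.7164669341683917 29.984318912029266
t [ 0.3352 -0.046   0.0145] a [ 0.001   0.0141 -0.1624] rows>=3.4
```

Run:
```python
from h import *
snap('wrist','w4');s=get_state();print(s['tcp_pos'],s['eef_rot'][:,2],s['joints'])
c=load('w4');im=cv2.imread('pics/w4.png')
cv2.imwrite('pics/w4b.png',cv2.resize(im,(800,600)))
```

```text
[437.56539504 106.78760081 209.08048686] [-0.02563781 -0.00444286 -0.99966142] [  -1.77178863   33.42158596  -27.29709708  119.74270986   25.99209724
   34.13059442 -141.81970198]
```

View pics/w4b.png

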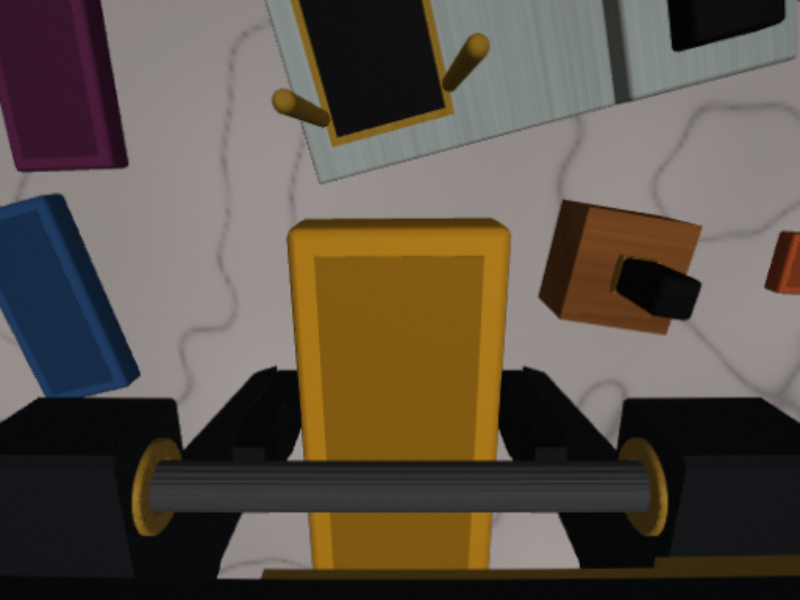

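The ochre slab is held level across the jaws. Its front top edge runs (289,233)–(510,233), and the probe, blue and plum are unmoved.

Run:
```python
from h import *
from scipy.optimize import brentq
c=load('w4');s=get_state();E=s['eef_rot'];T=s['tcp_pos'];k=1.5625
g=lambda u,v,h:pt(c,(u+.5)/k-.5,(v+.5)/k-.5,h)
f=lambda h:np.linalg.norm(g(289,231,h)-g(510,231,h))-64
h=brentq(f,60,320);a,b=g(289,231,h),g(510,231,h);m=(a+b)/2
print('top z',h,'front mid tool',E.T@(m-T),'yaw',np.degrees(np.arctan2(*(a-b)[[1,0]]))-90)
print('width at rows 570',[np.round(E.T@(g(u,v,h)-T),1) for u,v in((313,570),(489,570),(303,400),(499,400))])
```

```text
top z 197.5877863582098 front mid tool [56.18946722 -1.04846972 10.07220641] yaw -4.449835684118227
width at rows 570 [array([-68.1, -32.9,  13. ]), array([-68.4,  31.8,  13.4]), array([  1.7, -32.2,  11.2]), array([ 1.6, 31.1, 11.7])]
```

Run:
```python
from h import *
c=load('w4');k=1.5625;g=lambda u,v,z:np.round(pt(c,(u+.5)/k-.5,(v+.5)/k-.5,z)[:2],1)
a,b=g(284,97,122),g(478,44,122);print('posts',a,b,np.linalg.norm(a-b),(a+b)/2+62*np.array([.984,.177]))
go(621.4,120,205,10.2)
```

```text
posts [540.4 147.1] [553.9  67.1] 81.13106679934636 [608.158 118.074]
t [ 0.3646 -0.0546 -0.0014] a [ 0.002   0.0165 -0.1622] rows>=3.7
```

>>> {"api": "send_rows", "payload": {"steps": [{"tx": 0.08,"ty": -0.0125,"tz": 0,"ax": 0,"ay": 0,"az": -0.04,"hand": 50},{"tx": 0.17,"ty": -0.026,"tz": 0,"ax": 0,"ay": 0,"az": -0.08,"hand": 50},{"tx": 0.26,"ty": -0.04,"tz": 0,"ax": 0,"ay": 0,"az": -0.12,"hand": 50},{"tx": 0.34,"ty": -0.051,"tz": 0,"ax": 0,"ay": 0,"az": -0.162,"hand": 50},{"tx": 0.365,"ty": -0.055,"tz": 0,"ax": 0,"ay": 0,"az": -0.162,"hand": 50}]}}

```text
time_s: 8.1
tcp_pos: [624.1, 119.7, 199.1]
eef_rot: [[0.984, 0.177, -0.029], [0.177, -0.984, -0.006], [-0.03, 0.001, -1.0]]
force: [-1.0, 0.3, -4.1]
width: 0.72
gripper_force: 30.0
```

>>> {"api": "send_rows", "payload": {"steps": [{"tx": 0,"ty": 0,"tz": 0,"ax": 0,"ay": 0,"az": 0,"hand": 50},{"tx": 0,"ty": 0,"tz": 0,"ax": 0,"ay": 0,"az": 0,"hand": 50},{"tx": 0,"ty": 0,"tz": 0,"ax": 0,"ay": 0,"az": 0,"hand": 50}]}}

```text
time_s: 8.4
tcp_pos: [619.4, 120.5, 201.7]
eef_rot: [[0.983, 0.18, -0.032], [0.18, -0.984, -0.007], [-0.032, 0.001, -0.999]]
force: [-1.0, -0.7, -4.3]
width: 0.722
gripper_force: 30.0
```

Run:
```python
from h import *
snap('wrist','w5');s=get_state();print(s['tcp_pos'],s['eef_rot'].round(3).tolist(),s['gripper_force'])
c=load('w5');im=cv2.imread('pics/w5.png')
cv2.imwrite('pics/w5b.png',cv2.resize(im,(800,600)))
go(621.4,120,205,10.2)
```

```text
[619.78294181 120.53906381 202.23444156] [[0.983, 0.18, -0.03], [0.18, -0.984, -0.007], [-0.031, 0.001, -1.0]] 29.984530806541443
t [ 0.0028  0.0016 -0.0056] a [0.0007 0.0198 0.0017] rows>=0.2
```

View pics/w5b.png

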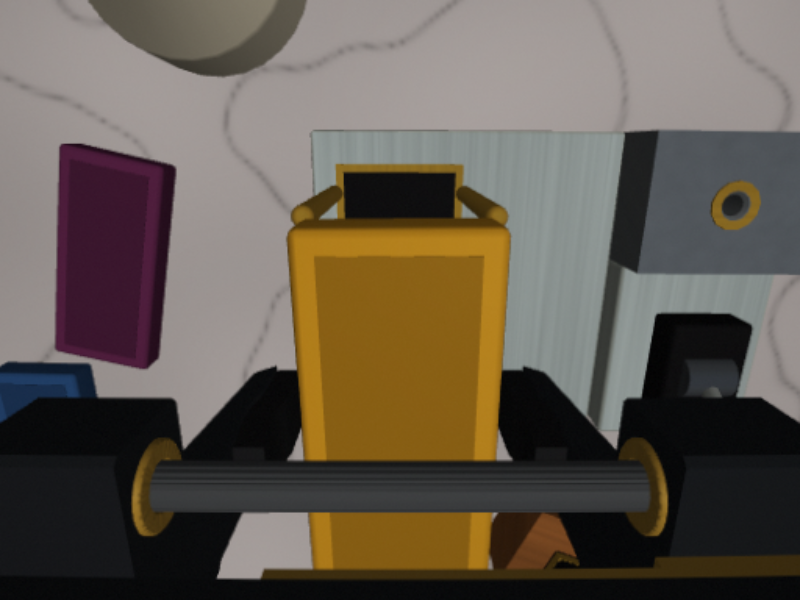

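The slab sits straight over the pad, with far post tops at (301,214) and (496,215), symmetric about the slab edges. The socket ring is at (735,205).

Run:
```python
from h import *
from scipy.optimize import brentq
c=load('w5');s=get_state();E=s['eef_rot'];T=s['tcp_pos'];k=1.5625
g=lambda u,v,h:pt(c,(u+.5)/k-.5,(v+.5)/k-.5,h)
h=brentq(lambda h:np.linalg.norm(g(288,231,h)-g(509,231,h))-64,60,320);m=(g(288,231,h)+g(509,231,h))/2
d=np.array([np.cos(np.radians(10.2)),np.sin(np.radians(10.2)),0])
sl=m-70*d
a,b=g(301,214,121),g(496,215,121);p=(a+b)/2-62*d
print('slab',h,sl,'posts',a,b,np.linalg.norm(a-b),np.degrees(np.arctan2(*(a-b)[[1,0]]))-90,'pad',p,'sock',g(735,205,50))
e=p-sl;e[2]=0;print('need',E.T@e)
```

```text
slab 187.71552161150575 [604.35533049 118.14457998 187.71552161] posts [662.16721027 170.28820969 121.        ] [676.48631953  89.54611301 121.        ] 82.00196988836521 10.05649220110827 pad [608.30663721 118.93790745 121.        ] sock [700.05208405 -57.53729123  50.        ]
need [ 4.02759642 -0.070401   -0.12531565]
```

>>> {"api": "send_rows", "payload": {"steps": [{"tx": 0.008,"ty": 0,"tz": 0,"ax": 0,"ay": 0,"az": 0,"hand": 50},{"tx": 0.012,"ty": 0,"tz": 0.06,"ax": 0,"ay": 0,"az": 0,"hand": 50},{"tx": 0.012,"ty": 0,"tz": 0.1,"ax": 0,"ay": 0,"az": 0,"hand": 50},{"tx": 0.012,"ty": 0,"tz": 0.1,"ax": 0,"ay": 0,"az": 0,"hand": 50}]}}

```text
time_s: 8.85
tcp_pos: [623.8, 120.1, 150.3]
eef_rot: [[0.983, 0.179, -0.034], [0.179, -0.984, -0.008], [-0.034, 0.002, -0.999]]
force: [-0.4, -1.1, -4.4]
width: 0.72
gripper_force: 30.0
```

Run:
```python
from h import *
s=get_state();T=s['tcp_pos'];E=s['eef_rot'];print(T,E.round(3).tolist(),s['force']);e=np.array([607.9+15.2*.984,118.3+15.2*.177,55])-T
print((E.T@e)/500)
```

```text
[623.83927236 120.1478881  150.32400119] [[0.983, 0.179, -0.034], [0.179, -0.984, -0.008], [-0.034, 0.002, -0.999]] [-0.39833589 -1.13415697 -4.41881293]
[ 0.0049346  -0.0023672   0.19058701]
```

>>> {"api": "send_rows", "payload": {"steps": [{"tx": 0.002,"ty": -0.001,"tz": 0.06,"ax": 0,"ay": 0,"az": 0,"hand": 50},{"tx": 0.004,"ty": -0.001,"tz": 0.12,"ax": 0,"ay": 0,"az": 0,"hand": 50},{"tx": 0.005,"ty": -0.001,"tz": 0.17,"ax": 0,"ay": 0,"az": 0,"hand": 50},{"tx": 0.005,"ty": -0.001,"tz": 0.186,"ax": 0,"ay": 0,"az": 0,"hand": 50},{"tx": 0.005,"ty": -0.001,"tz": 0.186,"ax": 0,"ay": 0,"az": 0,"hand": 50}]}}

```text
time_s: 9.35
tcp_pos: [625.7, 121.7, 59.9]
eef_rot: [[0.984, 0.178, -0.029], [0.178, -0.984, -0.006], [-0.029, 0.001, -1.0]]
force: [0.7, 0.4, -4.6]
width: 0.72
gripper_force: 30.0
```

>>> {"api": "send_rows", "payload": {"steps": [{"tx": 0,"ty": 0,"tz": 0.004,"ax": 0,"ay": 0,"az": 0,"hand": 50},{"tx": 0,"ty": 0,"tz": 0.008,"ax": 0,"ay": 0,"az": 0,"hand": 50},{"tx": 0,"ty": 0,"tz": 0.011,"ax": 0,"ay": 0,"az": 0,"hand": 50}]}}

```text
time_s: 9.65
tcp_pos: [626.4, 121.9, 55.5]
eef_rot: [[0.984, 0.178, -0.026], [0.178, -0.984, -0.005], [-0.026, 0.0, -1.0]]
force: [-0.2, 0.3, -4.8]
width: 0.719
gripper_force: 30.0
```

>>> {"api": "send_rows", "payload": {"steps": [{"tx": -0.003,"ty": 0.0005,"tz": 0.004,"ax": 0,"ay": 0,"az": 0,"hand": 50},{"tx": -0.006,"ty": 0.001,"tz": 0.008,"ax": 0,"ay": 0,"az": 0,"hand": 50},{"tx": -0.006,"ty": 0.001,"tz": 0.008,"ax": 0,"ay": 0,"az": 0,"hand": 50}]}}

```text
time_s: 9.95
tcp_pos: [622.1, 120.3, 50.2]
eef_rot: [[0.984, 0.178, -0.029], [0.178, -0.984, -0.006], [-0.029, 0.001, -1.0]]
force: [-0.4, -0.4, -4.9]
width: 0.721
gripper_force: 30.0
```

>>> {"api": "send_rows", "payload": {"steps": [{"tx": 0,"ty": 0,"tz": 0.004,"ax": 0,"ay": 0,"az": 0,"hand": 50},{"tx": 0,"ty": 0,"tz": 0.008,"ax": 0,"ay": 0,"az": 0,"hand": 50},{"tx": 0,"ty": 0,"tz": 0.008,"ax": 0,"ay": 0,"az": 0,"hand": 50}]}}

```text
time_s: 10.25
tcp_pos: [622.3, 120.5, 46.2]
eef_rot: [[0.984, 0.178, -0.028], [0.178, -0.984, -0.006], [-0.029, 0.0, -1.0]]
force: [-0.3, 0.1, -4.0]
width: 0.719
gripper_force: 30.0
```

>>> {"api": "send_rows", "payload": {"steps": [{"tx": 0.002,"ty": 0,"tz": 0.003,"ax": 0,"ay": 0,"az": 0,"hand": 50},{"tx": 0.002,"ty": 0,"tz": 0.006,"ax": 0,"ay": 0,"az": 0,"hand": 50},{"tx": 0.002,"ty": 0,"tz": 0.006,"ax": 0,"ay": 0,"az": 0,"hand": 50}]}}

```text
time_s: 10.55
tcp_pos: [623.3, 120.7, 43.2]
eef_rot: [[0.984, 0.178, -0.028], [0.178, -0.984, -0.006], [-0.029, 0.001, -1.0]]
force: [0.2, 0.4, -4.9]
width: 0.726
gripper_force: 30.0
```

>>> {"api": "send_rows", "payload": {"steps": [{"tx": 0,"ty": 0,"tz": 0.002,"ax": 0,"ay": 0,"az": 0,"hand": 50},{"tx": 0,"ty": 0,"tz": 0.003,"ax": 0,"ay": 0,"az": 0,"hand": 50},{"tx": 0,"ty": 0,"tz": 0.003,"ax": 0,"ay": 0,"az": 0,"hand": 50}]}}

```text
time_s: 10.85
tcp_pos: [623.5, 120.8, 42.1]
eef_rot: [[0.984, 0.178, -0.028], [0.178, -0.984, -0.005], [-0.028, 0.0, -1.0]]
force: [0.1, 0.4, -3.1]
width: 0.72
gripper_force: 30.0
```

>>> {"api": "send_rows", "payload": {"steps": [{"tx": 0,"ty": 0,"tz": 0.001,"ax": 0,"ay": 0,"az": 0,"hand": 66},{"tx": 0,"ty": 0,"tz": 0.001,"ax": 0,"ay": 0,"az": 0,"hand": 78},{"tx": 0,"ty": 0,"tz": 0,"ax": 0,"ay": 0,"az": 0,"hand": 78}]}}

```text
time_s: 11.15
tcp_pos: [623.7, 120.9, 42.4]
eef_rot: [[0.984, 0.178, -0.027], [0.178, -0.984, -0.005], [-0.028, 0.0, -1.0]]
force: [-0.1, 0.1, 0.1]
width: 0.881
gripper_force: 0.0
```

>>> {"api": "send_rows", "payload": {"steps": [{"tx": 0,"ty": 0,"tz": -0.04,"ax": 0,"ay": 0,"az": 0,"hand": 78},{"tx": 0,"ty": 0,"tz": -0.12,"ax": 0,"ay": 0,"az": 0,"hand": 78},{"tx": 0,"ty": 0,"tz": -0.2,"ax": 0,"ay": 0,"az": 0,"hand": 88},{"tx": 0,"ty": 0,"tz": -0.3,"ax": 0,"ay": 0.018,"az": 0,"hand": 88},{"tx": -0.06,"ty": 0,"tz": -0.36,"ax": 0,"ay": 0.018,"az": 0,"hand": 88}]}}

```text
time_s: 11.65
tcp_pos: [602.4, 117.8, 226.8]
eef_rot: [[0.984, 0.177, 0.009], [0.177, -0.984, 0.003], [0.009, -0.002, -1.0]]
force: [0.1, 0.4, 1.0]
width: 0.999
gripper_force: 0.0
```

>>> {"api": "send_rows", "payload": {"steps": [{"tx": 0,"ty": 0,"tz": 0,"ax": 0,"ay": 0,"az": 0,"hand": 88},{"tx": 0,"ty": 0,"tz": 0,"ax": 0,"ay": 0,"az": 0,"hand": 88}]}}

```text
time_s: 11.85
tcp_pos: [599.1, 116.1, 223.5]
eef_rot: [[0.984, 0.178, 0.002], [0.178, -0.984, -0.001], [0.001, 0.001, -1.0]]
force: [0.7, -0.2, -0.3]
width: 1.0
gripper_force: 0.0
```

Run:
```python
from h import *
snap('wrist','w6');snap('top','t6');s=get_state();print(s['time_s'],s['tcp_pos'],s['eef_rot'][:,2])
print('ochre',*fit('w6','ochre',(608,118,10),12),'top',*fit('t6','ochre',(608,118,10),12))
print('plum',*fit('w6','plum'))
for n in ('blue','clay','sage','plum'):print(n,*fit('t6',n))
cv2.imwrite('pics/w6b.png',cv2.resize(cv2.imread('pics/w6.png'),(640,480)))
go(591,308,200,-3.5)
```

```text
11.95 [598.91206553 115.91542611 221.56461492] [-0.00147215 -0.00117675 -0.99999822]
ochre [610.1 116.9  10.3] 0.814 top [650.4 141.3  19. ] 0.356
plum [590.5 307.6 176.7] 0.936
blue [431.6 350.2   9.2] 0.926
clay [ 406.8 -334.1  174.9] 0.926
sage [ 609.3 -309.   169.7] 0.925
plum [589.6 309.  179.5] 0.887
t [ 0.0529 -0.3809  0.0427] a [0.0007 0.001  0.1528] rows>=3.9
```

View pics/w6b.png

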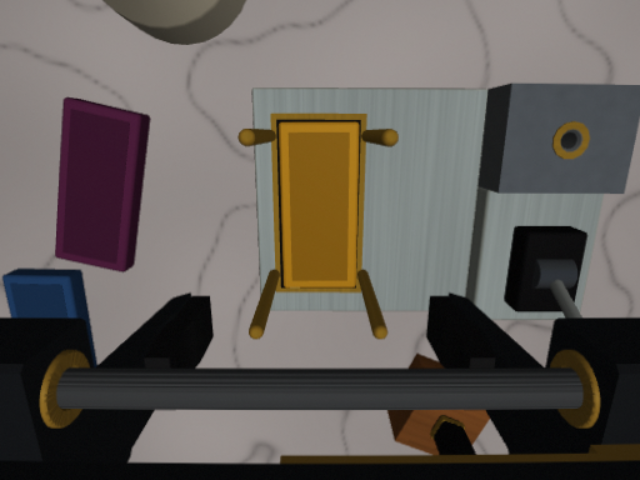

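The ochre slab lies on the pad with corners (280,121), (360,120), (357,288), (283,290), between post tops (246,137), (389,138), (257,333), (379,332). The lever leans to -x (off).

Run:
```python
from h import *
c=load('w6');k=1.25;g=lambda u,v,z:pt(c,(u+.5)/k-.5,(v+.5)/k-.5,z)[:2]
A=np.array([g(*p,34) for p in((280,121),(360,120),(357,288),(283,290))])
B=np.array([g(*p,121) for p in((246,137),(389,138),(379,332),(257,333))])
for X in(A,B):
    print(X.mean(0),[np.round((np.linalg.norm(d),np.degrees(np.arctan2(d[1],d[0]))),1).tolist() for d in(X[0]-X[3],X[1]-X[2],X[0]-X[1])])
print('sock',g(571,141,50))
```

```text
[610.68904228 117.67646229] [[140.9, 9.8], [139.8, 10.8], [62.0, 101.0]]
[607.24957306 118.56636203] [[124.5, 10.6], [123.2, 10.0], [81.7, 99.9]]
sock [699.27126607 -58.1374639 ]
```

>>> {"api": "send_rows", "payload": {"steps": [{"tx": 0.011,"ty": -0.095,"tz": 0,"ax": 0,"ay": 0,"az": 0.04,"hand": 88},{"tx": 0.024,"ty": -0.18,"tz": 0.02,"ax": 0,"ay": 0,"az": 0.08,"hand": 88},{"tx": 0.035,"ty": -0.27,"tz": 0.04,"ax": 0,"ay": 0,"az": 0.12,"hand": 88},{"tx": 0.048,"ty": -0.35,"tz": 0.04,"ax": 0,"ay": 0,"az": 0.15,"hand": 88},{"tx": 0.053,"ty": -0.381,"tz": 0.043,"ax": 0,"ay": 0,"az": 0.15,"hand": 88}]}}

```text
time_s: 12.45
tcp_pos: [588.9, 314.6, 199.1]
eef_rot: [[0.999, -0.051, -0.003], [-0.051, -0.999, 0.002], [-0.003, -0.002, -1.0]]
force: [-0.6, -0.6, -0.8]
width: 0.999
gripper_force: 0.0
```

>>> {"api": "send_rows", "payload": {"steps": [{"tx": 0,"ty": 0,"tz": 0,"ax": 0,"ay": 0,"az": 0,"hand": 88},{"tx": 0,"ty": 0,"tz": 0,"ax": 0,"ay": 0,"az": 0,"hand": 88}]}}

```text
time_s: 12.65
tcp_pos: [591.5, 306.2, 199.9]
eef_rot: [[0.998, -0.057, -0.001], [-0.057, -0.998, -0.004], [-0.001, 0.004, -1.0]]
force: [0.9, -0.1, 0.2]
width: 1.0
gripper_force: 0.0
```

```bash
cat >> h.py <<'E'
def tgt(x,y,z,yaw):
    s=get_state();print('t=%.2f'%s['time_s'],np.round(s['tcp_pos'],1),'tilt',np.round(s['eef_rot'][:2,2],4),'q7 %.0f'%s['joints'][6],'F',np.round(s['force'],1),'w %.3f'%s['width']);go(x,y,z,yaw)
def look(fn,n,z=18,dp=None):
    snap('wrist',fn);p,q=fit(fn,n,dp);print(n,p,q);yaw=(p[2]+90)%180-90;tgt(p[0],p[1],z,yaw)
E
python3 -c "
from h import *
look('w7','plum')"
```

```text
plum [590.9 308.9 176.6] 0.965
t=12.70 [591.9 305.3 200.2] tilt [-0.0006 -0.0038] q7 -145 F [ 0.1  0.1 -0.5] w 1.000
t [-0.0024 -0.0085  0.3644] a [0.0024 0.0002 0.0002] rows>=3.6
```

>>> {"api": "send_rows", "payload": {"steps": [{"tx": -0.002,"ty": -0.006,"tz": 0.08,"ax": 0,"ay": 0,"az": 0,"hand": 88},{"tx": -0.002,"ty": -0.006,"tz": 0.17,"ax": 0,"ay": 0,"az": 0,"hand": 88},{"tx": -0.002,"ty": -0.006,"tz": 0.26,"ax": 0,"ay": 0,"az": 0,"hand": 88},{"tx": -0.002,"ty": -0.006,"tz": 0.29,"ax": 0,"ay": 0,"az": 0,"hand": 88},{"tx": -0.002,"ty": -0.006,"tz": 0.29,"ax": 0,"ay": 0,"az": 0,"hand": 88}]}}

```text
time_s: 13.2
tcp_pos: [589.7, 308.5, 54.2]
eef_rot: [[0.998, -0.058, -0.003], [-0.058, -0.998, -0.004], [-0.003, 0.004, -1.0]]
force: [-0.5, 0.0, -0.2]
width: 1.0
gripper_force: 0.0
```

```bash
python3 -c "
from h import *
tgt(590.9,308.9,18,-3.4)"
```

```text
t=13.20 [589.7 308.5  54.2] tilt [-0.0034 -0.0042] q7 -149 F [-0.5  0.  -0.2] w 1.000
t [ 0.0027 -0.0012  0.0724] a [0.0028 0.002  0.0007] rows>=0.7
```

>>> {"api": "send_rows", "payload": {"steps": [{"tx": 0.0025,"ty": -0.001,"tz": 0.04,"ax": 0,"ay": 0,"az": 0,"hand": 88},{"tx": 0.0025,"ty": -0.001,"tz": 0.072,"ax": 0,"ay": 0,"az": 0,"hand": 88},{"tx": 0.0025,"ty": -0.001,"tz": 0.072,"ax": 0,"ay": 0,"az": 0,"hand": 88},{"tx": 0.0025,"ty": -0.001,"tz": 0.072,"ax": 0,"ay": 0,"az": 0,"hand": 50},{"tx": 0.0025,"ty": -0.001,"tz": 0.072,"ax": 0,"ay": 0,"az": 0,"hand": 50}]}}

```text
time_s: 13.7
tcp_pos: [591.9, 312.4, 21.0]
eef_rot: [[0.998, -0.056, 0.001], [-0.056, -0.998, 0.0], [0.001, -0.0, -1.0]]
force: [1.1, 0.4, -0.4]
width: 0.84
gripper_force: 0.0
```

>>> {"api": "send_rows", "payload": {"steps": [{"tx": 0,"ty": 0,"tz": 0,"ax": 0,"ay": 0,"az": 0,"hand": 50},{"tx": 0,"ty": 0,"tz": 0,"ax": 0,"ay": 0,"az": 0,"hand": 50}]}}

```text
time_s: 13.9
tcp_pos: [591.8, 309.9, 20.9]
eef_rot: [[0.998, -0.057, 0.0], [-0.057, -0.998, -0.004], [0.0, 0.004, -1.0]]
force: [-0.8, -4.4, 5.3]
width: 0.725
gripper_force: 30.0
```

>>> {"api": "send_rows", "payload": {"steps": [{"tx": 0,"ty": 0,"tz": -0.04,"ax": 0,"ay": 0,"az": 0,"hand": 50},{"tx": 0,"ty": 0,"tz": -0.12,"ax": 0,"ay": 0,"az": 0,"hand": 50},{"tx": 0,"ty": 0,"tz": -0.22,"ax": 0,"ay": 0,"az": 0,"hand": 50},{"tx": 0,"ty": 0,"tz": -0.32,"ax": 0,"ay": 0,"az": 0,"hand": 50},{"tx": 0,"ty": 0,"tz": -0.37,"ax": 0,"ay": 0,"az": 0,"hand": 50}]}}

```text
time_s: 14.4
tcp_pos: [592.6, 314.7, 211.3]
eef_rot: [[0.998, -0.055, 0.006], [-0.055, -0.998, 0.006], [0.006, -0.007, -1.0]]
force: [1.0, 0.1, -3.8]
width: 0.723
gripper_force: 30.0
```

```bash
python3 -c "
from h import *
tgt(607.7,118.3,205,10.2)"
```

```text
t=14.40 [592.6 314.7 211.3] tilt [0.0062 0.0062] q7 -144 F [ 1.   0.1 -3.8] w 0.723
t [0.0518 0.3906 0.0104] a [-0.0037 -0.0042 -0.1486] rows>=3.9
```

>>> {"api": "send_rows", "payload": {"steps": [{"tx": 0.012,"ty": 0.09,"tz": 0,"ax": 0,"ay": 0,"az": -0.035,"hand": 50},{"tx": 0.025,"ty": 0.18,"tz": 0,"ax": 0,"ay": 0,"az": -0.07,"hand": 50},{"tx": 0.037,"ty": 0.27,"tz": 0,"ax": 0,"ay": -0.004,"az": -0.105,"hand": 50},{"tx": 0.05,"ty": 0.35,"tz": 0.01,"ax": 0,"ay": -0.004,"az": -0.14,"hand": 50},{"tx": 0.053,"ty": 0.39,"tz": 0.01,"ax": 0,"ay": -0.004,"az": -0.148,"hand": 50}]}}

```text
time_s: 14.9
tcp_pos: [607.2, 110.2, 200.3]
eef_rot: [[0.985, 0.172, -0.007], [0.172, -0.985, -0.004], [-0.007, 0.003, -1.0]]
force: [0.2, -0.2, -4.8]
width: 0.721
gripper_force: 30.0
```

>>> {"api": "send_rows", "payload": {"steps": [{"tx": 0,"ty": 0,"tz": 0,"ax": 0,"ay": 0,"az": 0,"hand": 50},{"tx": 0,"ty": 0,"tz": 0,"ax": 0,"ay": 0,"az": 0,"hand": 50},{"tx": 0,"ty": 0,"tz": 0,"ax": 0,"ay": 0,"az": 0,"hand": 50}]}}

```text
time_s: 15.2
tcp_pos: [606.7, 118.5, 201.1]
eef_rot: [[0.984, 0.178, -0.005], [0.178, -0.984, 0.002], [-0.005, -0.003, -1.0]]
force: [0.5, 0.6, -4.4]
width: 0.725
gripper_force: 30.0
```

```bash
python3 -c "
from h import *
snap('wrist','w8');tgt(608.6,118.5,165,10.2)
im=cv2.imread('pics/w8.png');cv2.imwrite('pics/w8b.png',cv2.resize(im,(640,480)))"
```

```text
t=15.25 [606.7 118.5 200.9] tilt [-0.0056  0.0013] q7 -119 F [-0.  -0.3 -3.7] w 0.722
t [0.0042 0.0008 0.0717] a [-0.0015  0.0034  0.0007] rows>=0.7
```

View pics/w8b.png

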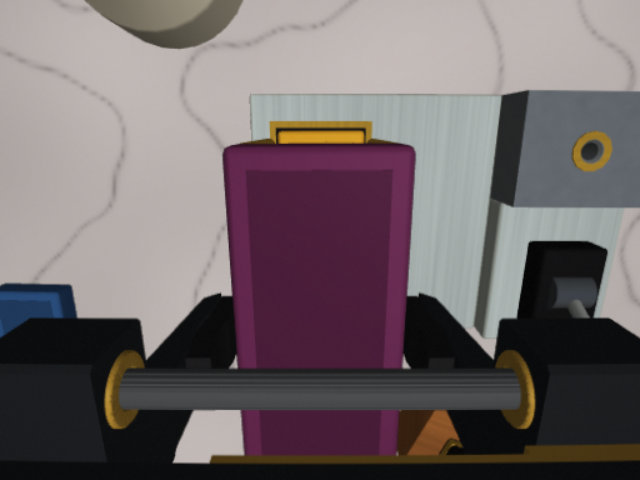

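Plum is held square over the ochre slab: front edge cols 224–414 against the pad border at 271–372, both centred near col 320.

>>> {"api": "send_rows", "payload": {"steps": [{"tx": 0.004,"ty": 0.001,"tz": 0.05,"ax": 0,"ay": 0.003,"az": 0,"hand": 50},{"tx": 0.004,"ty": 0.001,"tz": 0.11,"ax": 0,"ay": 0.003,"az": 0,"hand": 50},{"tx": 0.004,"ty": 0.001,"tz": 0.17,"ax": 0,"ay": 0.003,"az": 0,"hand": 50},{"tx": 0.004,"ty": 0.001,"tz": 0.2,"ax": 0,"ay": 0.003,"az": 0,"hand": 50},{"tx": 0.004,"ty": 0.001,"tz": 0.2,"ax": 0,"ay": 0.003,"az": 0,"hand": 50}]}}

```text
time_s: 15.75
tcp_pos: [606.8, 116.4, 98.4]
eef_rot: [[0.984, 0.177, -0.006], [0.177, -0.984, -0.001], [-0.006, -0.0, -1.0]]
force: [-0.3, -0.7, -4.7]
width: 0.723
gripper_force: 30.0
```

```bash
python3 -c "
from h import *
tgt(608.6,118.5,60,10.2)"
```

```text
t=15.75 [606.8 116.4  98.4] tilt [-0.0057 -0.0007] q7 -124 F [-0.3 -0.7 -4.7] w 0.723
t [ 0.0047 -0.0034  0.0767] a [-0.0002  0.0036 -0.    ] rows>=0.8
```

>>> {"api": "send_rows", "payload": {"steps": [{"tx": 0.004,"ty": -0.003,"tz": 0.03,"ax": 0,"ay": 0.003,"az": 0,"hand": 50},{"tx": 0.004,"ty": -0.003,"tz": 0.06,"ax": 0,"ay": 0.003,"az": 0,"hand": 50},{"tx": 0.004,"ty": -0.003,"tz": 0.074,"ax": 0,"ay": 0.003,"az": 0,"hand": 50},{"tx": 0.004,"ty": -0.003,"tz": 0.074,"ax": 0,"ay": 0.003,"az": 0,"hand": 50}]}}

```text
time_s: 16.15
tcp_pos: [609.5, 117.3, 62.6]
eef_rot: [[0.984, 0.175, 0.001], [0.175, -0.984, 0.0], [0.001, 0.0, -1.0]]
force: [1.5, -0.3, -4.0]
width: 0.722
gripper_force: 30.0
```

```bash
python3 -c "
from h import *
tgt(608.6,118.5,55,10.2)"
```

```text
t=16.15 [609.5 117.3  62.6] tilt [0.0015 0.0001] q7 -126 F [ 1.5 -0.3 -4. ] w 0.722
t [-0.0013 -0.0027  0.0153] a [ 0.0001 -0.0009 -0.0011] rows>=0.2
```

>>> {"api": "send_rows", "payload": {"steps": [{"tx": -0.001,"ty": -0.002,"tz": 0.007,"ax": 0,"ay": 0,"az": 0,"hand": 50},{"tx": -0.001,"ty": -0.002,"tz": 0.012,"ax": 0,"ay": 0,"az": 0,"hand": 50},{"tx": -0.001,"ty": -0.002,"tz": 0.014,"ax": 0,"ay": 0,"az": 0,"hand": 50},{"tx": -0.001,"ty": -0.002,"tz": 0.014,"ax": 0,"ay": 0,"az": 0,"hand": 50}]}}

```text
time_s: 16.55
tcp_pos: [609.4, 118.3, 56.3]
eef_rot: [[0.985, 0.175, 0.003], [0.175, -0.985, 0.001], [0.003, -0.0, -1.0]]
force: [-0.1, -0.0, -4.3]
width: 0.722
gripper_force: 30.0
```

>>> {"api": "send_rows", "payload": {"steps": [{"tx": -0.001,"ty": 0,"tz": 0.003,"ax": 0,"ay": 0,"az": 0,"hand": 50},{"tx": -0.001,"ty": 0,"tz": 0.003,"ax": 0,"ay": 0,"az": 0,"hand": 66},{"tx": -0.001,"ty": 0,"tz": 0.003,"ax": 0,"ay": 0,"az": 0,"hand": 78},{"tx": -0.001,"ty": 0,"tz": 0.003,"ax": 0,"ay": 0,"az": 0,"hand": 78}]}}

```text
time_s: 16.95
tcp_pos: [609.3, 118.5, 55.3]
eef_rot: [[0.985, 0.175, 0.004], [0.175, -0.985, 0.001], [0.004, -0.0, -1.0]]
force: [-0.1, -0.7, -0.2]
width: 0.882
gripper_force: 0.0
```

>>> {"api": "send_rows", "payload": {"steps": [{"tx": 0,"ty": 0,"tz": -0.05,"ax": 0,"ay": 0,"az": 0,"hand": 78},{"tx": 0,"ty": 0,"tz": -0.15,"ax": 0,"ay": 0,"az": 0,"hand": 78},{"tx": 0,"ty": 0,"tz": -0.25,"ax": 0,"ay": 0,"az": 0,"hand": 88},{"tx": -0.04,"ty": 0,"tz": -0.33,"ax": 0,"ay": 0,"az": 0,"hand": 88},{"tx": -0.04,"ty": 0,"tz": -0.33,"ax": 0,"ay": 0,"az": 0,"hand": 88}]}}

```text
time_s: 17.45
tcp_pos: [590.0, 116.0, 225.7]
eef_rot: [[0.984, 0.176, 0.012], [0.176, -0.984, 0.003], [0.012, -0.001, -1.0]]
force: [-0.2, 0.7, -0.1]
width: 0.996
gripper_force: 0.0
```

```bash
python3 -c "
from h import *
snap('wrist','w9');snap('top','t9')
print('plum',*fit('w9','plum',(608,118,10),34,pad=8))
for n in('blue','clay','sage'):print(n,*fit('t9',n))
tgt(433,349.5,200,9.0)"
```

```text
plum [608.4 118.4  10.1] 0.958
blue [431.5 350.2   9.2] 0.932
clay [ 406.9 -334.1  174.9] 0.923
sage [ 608.7 -309.4  169.3] 0.925
t=17.55 [589.  114.5 220.8] tilt [0.0052 0.0008] q7 -120 F [ 0.  -0.8 -1.1] w 0.997
t [-0.225  -0.5174  0.0404] a [ 0.     -0.0034  0.0121] rows>=5.7
```

>>> {"api": "send_rows", "payload": {"steps": [{"tx": -0.04,"ty": -0.09,"tz": 0,"ax": 0,"ay": 0,"az": 0.01,"hand": 88},{"tx": -0.08,"ty": -0.18,"tz": 0,"ax": 0,"ay": 0,"az": 0.01,"hand": 88},{"tx": -0.12,"ty": -0.27,"tz": 0.02,"ax": 0,"ay": 0,"az": 0.01,"hand": 88},{"tx": -0.16,"ty": -0.36,"tz": 0.03,"ax": 0,"ay": 0,"az": 0.01,"hand": 88},{"tx": -0.2,"ty": -0.45,"tz": 0.04,"ax": 0,"ay": -0.003,"az": 0.01,"hand": 88}]}}

```text
time_s: 18.05
tcp_pos: [449.2, 319.4, 197.5]
eef_rot: [[0.987, 0.16, -0.004], [0.16, -0.987, -0.002], [-0.004, 0.001, -1.0]]
force: [0.4, 0.4, 0.5]
width: 1.001
gripper_force: 0.0
```

>>> {"api": "send_rows", "payload": {"steps": [{"tx": -0.02,"ty": -0.05,"tz": 0,"ax": 0,"ay": 0,"az": 0,"hand": 88},{"tx": -0.025,"ty": -0.065,"tz": 0,"ax": 0,"ay": 0,"az": 0,"hand": 88},{"tx": -0.025,"ty": -0.065,"tz": 0,"ax": 0,"ay": 0,"az": 0,"hand": 88},{"tx": -0.025,"ty": -0.065,"tz": 0,"ax": 0,"ay": 0,"az": 0,"hand": 88}]}}

```text
time_s: 18.45
tcp_pos: [434.7, 346.5, 198.6]
eef_rot: [[0.988, 0.157, -0.002], [0.157, -0.988, -0.003], [-0.002, 0.002, -1.0]]
force: [0.5, -2.2, 0.2]
width: 0.996
gripper_force: 0.0
```

```bash
python3 -c "
from h import *
look('w10','blue')"
```

```text
blue [433.4 350.5   9. ] 0.967
t=18.50 [434.9 346.2 198.8] tilt [-0.0016 -0.0025] q7 -149 F [ 0.2 -0.2  0.1] w 0.994
t [-0.0009 -0.0098  0.3616] a [ 0.0014  0.0012 -0.0002] rows>=3.6
```

>>> {"api": "send_rows", "payload": {"steps": [{"tx": 0,"ty": 0,"tz": 0,"ax": 0,"ay": 0,"az": -0.09,"hand": 88},{"tx": 0,"ty": 0,"tz": 0,"ax": 0,"ay": 0,"az": -0.18,"hand": 88},{"tx": 0,"ty": 0,"tz": 0,"ax": 0,"ay": 0,"az": -0.27,"hand": 88},{"tx": 0,"ty": 0,"tz": 0,"ax": 0,"ay": 0,"az": -0.36,"hand": 88},{"tx": 0,"ty": 0,"tz": 0,"ax": 0,"ay": 0,"az": -0.45,"hand": 88}]}}

```text
time_s: 19.0
tcp_pos: [435.0, 346.3, 199.2]
eef_rot: [[0.646, 0.764, -0.001], [0.764, -0.646, -0.001], [-0.002, 0.0, -1.0]]
force: [0.3, 0.5, -1.0]
width: 1.001
gripper_force: 0.0
```

>>> {"api": "send_rows", "payload": {"steps": [{"tx": 0,"ty": 0,"tz": 0,"ax": 0,"ay": 0,"az": -0.09,"hand": 88},{"tx": 0,"ty": 0,"tz": 0,"ax": 0,"ay": 0,"az": -0.18,"hand": 88},{"tx": 0,"ty": 0,"tz": 0,"ax": 0,"ay": 0,"az": -0.27,"hand": 88},{"tx": 0,"ty": 0,"tz": 0,"ax": 0,"ay": 0,"az": -0.36,"hand": 88},{"tx": 0,"ty": 0,"tz": 0,"ax": 0,"ay": 0,"az": -0.45,"hand": 88}]}}

```text
time_s: 19.5
tcp_pos: [435.1, 346.3, 199.1]
eef_rot: [[-0.005, 1.0, -0.001], [1.0, 0.005, -0.002], [-0.002, -0.001, -1.0]]
force: [-0.8, 0.2, -0.8]
width: 0.999
gripper_force: 0.0
```

>>> {"api": "send_rows", "payload": {"steps": [{"tx": 0,"ty": 0,"tz": 0,"ax": 0,"ay": 0,"az": -0.09,"hand": 88},{"tx": 0,"ty": 0,"tz": 0,"ax": 0,"ay": 0,"az": -0.18,"hand": 88},{"tx": 0,"ty": 0,"tz": 0,"ax": 0,"ay": 0,"az": -0.27,"hand": 88},{"tx": 0,"ty": 0,"tz": 0,"ax": 0,"ay": 0,"az": -0.36,"hand": 88},{"tx": 0,"ty": 0,"tz": 0,"ax": 0,"ay": 0,"az": -0.45,"hand": 88}]}}

```text
time_s: 20.0
tcp_pos: [435.1, 346.3, 199.0]
eef_rot: [[-0.653, 0.757, -0.001], [0.757, 0.653, -0.002], [-0.001, -0.002, -1.0]]
force: [-0.3, 0.4, 0.5]
width: 1.001
gripper_force: 0.0
```

>>> {"api": "send_rows", "payload": {"steps": [{"tx": 0,"ty": 0,"tz": 0,"ax": 0,"ay": 0,"az": -0.09,"hand": 88},{"tx": 0,"ty": 0,"tz": 0,"ax": 0,"ay": 0,"az": -0.18,"hand": 88},{"tx": 0,"ty": 0,"tz": 0,"ax": 0,"ay": 0,"az": -0.27,"hand": 88},{"tx": 0,"ty": 0,"tz": 0,"ax": 0,"ay": 0,"az": -0.36,"hand": 88},{"tx": 0,"ty": 0,"tz": 0,"ax": 0,"ay": 0,"az": -0.45,"hand": 88}]}}

```text
time_s: 20.5
tcp_pos: [435.1, 346.3, 198.9]
eef_rot: [[-0.988, 0.152, -0.001], [0.152, 0.988, -0.002], [0.001, -0.002, -1.0]]
force: [0.9, -0.0, -1.1]
width: 1.002
gripper_force: 0.0
```

>>> {"api": "send_rows", "payload": {"steps": [{"tx": 0,"ty": 0,"tz": 0,"ax": 0,"ay": 0,"az": -0.09,"hand": 88},{"tx": 0,"ty": 0,"tz": 0,"ax": 0,"ay": 0,"az": -0.18,"hand": 88},{"tx": 0,"ty": 0,"tz": 0,"ax": 0,"ay": 0,"az": -0.2,"hand": 88},{"tx": 0,"ty": 0,"tz": 0,"ax": 0,"ay": 0,"az": -0.2,"hand": 88},{"tx": 0,"ty": 0,"tz": 0,"ax": 0,"ay": 0,"az": -0.2,"hand": 88}]}}

```text
time_s: 21.0
tcp_pos: [433.9, 347.9, 199.3]
eef_rot: [[-0.988, -0.156, -0.001], [-0.156, 0.988, -0.001], [0.002, -0.0, -1.0]]
force: [0.0, -0.7, -0.4]
width: 1.001
gripper_force: 0.0
```

```bash
sed -i 's/^    snap(.wrist.,fn);p,q=.*/    snap("wrist",fn);p,q=fit(fn,n,dp);print(n,p,q);yaw=(p[2]+90)%180-90;e=get_state()["eef_rot"]\n    if e[0,0]<0:yaw+=180\n    tgt(p[0],p[1],z,yaw)/' h.py; python3 -c "
from h import *
look('w11','blue')"
```

```text
blue [433.5 350.4   9. ] 0.967
t=21.05 [433.8 348.2 199.4] tilt [-0.0013 -0.0005] q7 1 F [ 0.1 -0.1  0.6] w 0.998
t [-0.0007  0.0046  0.3629] a [-0.0002 -0.0009  0.0004] rows>=3.6
```

>>> {"api": "send_rows", "payload": {"steps": [{"tx": -0.001,"ty": 0.003,"tz": 0.08,"ax": 0,"ay": 0,"az": 0,"hand": 88},{"tx": -0.001,"ty": 0.003,"tz": 0.17,"ax": 0,"ay": 0,"az": 0,"hand": 88},{"tx": -0.001,"ty": 0.003,"tz": 0.26,"ax": 0,"ay": 0,"az": 0,"hand": 88},{"tx": -0.001,"ty": 0.003,"tz": 0.29,"ax": 0,"ay": 0,"az": 0,"hand": 88},{"tx": -0.001,"ty": 0.003,"tz": 0.29,"ax": 0,"ay": 0,"az": 0,"hand": 88}]}}

```text
time_s: 21.55
tcp_pos: [432.7, 349.4, 53.0]
eef_rot: [[-0.987, -0.159, -0.004], [-0.159, 0.987, -0.003], [0.004, -0.002, -1.0]]
force: [0.1, 0.0, -0.0]
width: 0.998
gripper_force: 0.0
```

```bash
python3 -c "
from h import *
tgt(433.5,350.4,18,189)"
```

```text
t=21.55 [432.7 349.4  53. ] tilt [-0.004  -0.0026] q7 -8 F [ 0.1  0.  -0. ] w 0.998
t [-0.0023  0.0019  0.07  ] a [-0.0012 -0.0028  0.0018] rows>=0.7
```

>>> {"api": "send_rows", "payload": {"steps": [{"tx": -0.002,"ty": 0.002,"tz": 0.04,"ax": 0,"ay": 0,"az": 0,"hand": 88},{"tx": -0.002,"ty": 0.002,"tz": 0.07,"ax": 0,"ay": 0,"az": 0,"hand": 88},{"tx": -0.002,"ty": 0.002,"tz": 0.07,"ax": 0,"ay": 0,"az": 0,"hand": 88},{"tx": -0.002,"ty": 0.002,"tz": 0.07,"ax": 0,"ay": 0,"az": 0,"hand": 50},{"tx": -0.002,"ty": 0.002,"tz": 0.07,"ax": 0,"ay": 0,"az": 0,"hand": 50}]}}

```text
time_s: 22.05
tcp_pos: [434.4, 352.1, 20.7]
eef_rot: [[-0.987, -0.16, -0.001], [-0.16, 0.987, 0.002], [0.0, 0.002, -1.0]]
force: [-0.6, 0.4, -0.4]
width: 0.84
gripper_force: 0.0
```

>>> {"api": "send_rows", "payload": {"steps": [{"tx": 0,"ty": 0,"tz": 0,"ax": 0,"ay": 0,"az": 0,"hand": 50},{"tx": 0,"ty": 0,"tz": 0,"ax": 0,"ay": 0,"az": 0,"hand": 50}]}}

```text
time_s: 22.25
tcp_pos: [434.5, 351.2, 20.3]
eef_rot: [[-0.987, -0.16, -0.0], [-0.16, 0.987, -0.0], [0.001, -0.0, -1.0]]
force: [0.5, -2.5, 4.6]
width: 0.723
gripper_force: 30.0
```

>>> {"api": "send_rows", "payload": {"steps": [{"tx": 0,"ty": 0,"tz": -0.04,"ax": 0,"ay": 0,"az": 0,"hand": 50},{"tx": 0,"ty": 0,"tz": -0.12,"ax": 0,"ay": 0,"az": 0,"hand": 50},{"tx": 0,"ty": 0,"tz": -0.22,"ax": 0,"ay": 0,"az": 0,"hand": 50},{"tx": 0,"ty": 0,"tz": -0.32,"ax": 0,"ay": 0,"az": 0,"hand": 50},{"tx": 0,"ty": 0,"tz": -0.38,"ax": 0,"ay": 0,"az": 0,"hand": 50}]}}

```text
time_s: 22.75
tcp_pos: [434.2, 352.5, 212.9]
eef_rot: [[-0.987, -0.161, 0.0], [-0.161, 0.987, 0.003], [-0.001, 0.003, -1.0]]
force: [0.1, 0.7, -4.1]
width: 0.723
gripper_force: 30.0
```

```bash
python3 -c "
from h import *
tgt(608,118.4,205,190.2)"
```

```text
t=22.75 [434.2 352.5 212.9] tilt [0.0001 0.0031] q7 3 F [ 0.1  0.7 -4.1] w 0.723
t [-0.2678 -0.518   0.0145] a [ 0.002   0.0004 -0.0106] rows>=5.8
```

>>> {"api": "send_rows", "payload": {"steps": [{"tx": -0.04,"ty": -0.08,"tz": 0,"ax": 0,"ay": 0,"az": -0.01,"hand": 50},{"tx": -0.085,"ty": -0.165,"tz": 0,"ax": 0,"ay": 0,"az": -0.01,"hand": 50},{"tx": -0.13,"ty": -0.25,"tz": 0,"ax": 0,"ay": 0,"az": -0.01,"hand": 50},{"tx": -0.17,"ty": -0.33,"tz": 0.01,"ax": 0,"ay": 0,"az": -0.01,"hand": 50},{"tx": -0.21,"ty": -0.41,"tz": 0.01,"ax": 0,"ay": 0,"az": -0.01,"hand": 50}]}}

```text
time_s: 23.25
tcp_pos: [571.2, 163.2, 203.1]
eef_rot: [[-0.985, -0.175, -0.003], [-0.175, 0.985, -0.001], [0.003, -0.001, -1.0]]
force: [-0.1, 1.1, -4.1]
width: 0.723
gripper_force: 30.0
```

>>> {"api": "send_rows", "payload": {"steps": [{"tx": -0.03,"ty": -0.055,"tz": 0,"ax": 0,"ay": 0,"az": 0,"hand": 50},{"tx": -0.05,"ty": -0.095,"tz": 0,"ax": 0,"ay": 0,"az": 0,"hand": 50},{"tx": -0.06,"ty": -0.108,"tz": 0,"ax": 0,"ay": 0,"az": 0,"hand": 50},{"tx": -0.06,"ty": -0.108,"tz": 0,"ax": 0,"ay": 0,"az": 0,"hand": 50},{"tx": -0.06,"ty": -0.108,"tz": 0,"ax": 0,"ay": 0,"az": 0,"hand": 50}]}}

```text
time_s: 23.75
tcp_pos: [608.7, 119.6, 204.2]
eef_rot: [[-0.984, -0.178, -0.003], [-0.178, 0.984, 0.001], [0.002, 0.002, -1.0]]
force: [-0.0, 0.7, -2.9]
width: 0.723
gripper_force: 30.0
```

```bash
python3 -c "
from h import *
tgt(609,118.5,100,190.2)"
```

```text
t=23.75 [608.7 119.6 204.2] tilt [-0.0026  0.0012] q7 36 F [-0.   0.7 -2.9] w 0.723
t [-0.0007 -0.0026  0.2084] a [ 0.0011 -0.0015  0.0005] rows>=2.1
```

>>> {"api": "send_rows", "payload": {"steps": [{"tx": 0,"ty": -0.002,"tz": 0.04,"ax": 0,"ay": 0,"az": 0,"hand": 50},{"tx": 0,"ty": -0.002,"tz": 0.1,"ax": 0,"ay": 0,"az": 0,"hand": 50},{"tx": 0,"ty": -0.002,"tz": 0.16,"ax": 0,"ay": 0,"az": 0,"hand": 50},{"tx": 0,"ty": -0.002,"tz": 0.2,"ax": 0,"ay": 0,"az": 0,"hand": 50},{"tx": 0,"ty": -0.002,"tz": 0.2,"ax": 0,"ay": 0,"az": 0,"hand": 50}]}}

```text
time_s: 24.25
tcp_pos: [607.5, 116.4, 100.3]
eef_rot: [[-0.984, -0.177, -0.008], [-0.177, 0.984, -0.003], [0.008, -0.001, -1.0]]
force: [-0.4, -0.2, -3.2]
width: 0.726
gripper_force: 30.0
```

```bash
python3 -c "
from h import *
tgt(609,118.5,76.5,190.2)"
```

```text
t=24.25 [607.5 116.4 100.3] tilt [-0.0076 -0.0026] q7 32 F [-0.4 -0.2 -3.2] w 0.726
t [-0.0041  0.0037  0.0476] a [-0.0008 -0.005   0.    ] rows>=0.5
```

>>> {"api": "send_rows", "payload": {"steps": [{"tx": -0.003,"ty": 0.003,"tz": 0.015,"ax": 0,"ay": -0.003,"az": 0,"hand": 50},{"tx": -0.003,"ty": 0.003,"tz": 0.03,"ax": 0,"ay": -0.003,"az": 0,"hand": 50},{"tx": -0.003,"ty": 0.003,"tz": 0.039,"ax": 0,"ay": -0.003,"az": 0,"hand": 50},{"tx": -0.003,"ty": 0.003,"tz": 0.039,"ax": 0,"ay": -0.003,"az": 0,"hand": 50}]}}

```text
time_s: 24.65
tcp_pos: [611.0, 118.5, 84.5]
eef_rot: [[-0.985, -0.175, 0.003], [-0.175, 0.985, 0.0], [-0.003, -0.0, -1.0]]
force: [0.1, 0.4, -4.7]
width: 0.723
gripper_force: 30.0
```

```bash
python3 -c "
from h import *
tgt(609,118.5,76.5,190.2)"
```

```text
t=24.65 [611.  118.5  84.5] tilt [0.0028 0.0004] q7 30 F [ 0.1  0.4 -4.7] w 0.723
t [0.0039 0.0008 0.0159] a [-0.      0.0018 -0.0013] rows>=0.2
```

>>> {"api": "send_rows", "payload": {"steps": [{"tx": 0.002,"ty": 0.0005,"tz": 0.008,"ax": 0,"ay": 0,"az": 0,"hand": 50},{"tx": 0.003,"ty": 0.0005,"tz": 0.013,"ax": 0,"ay": 0,"az": 0,"hand": 50},{"tx": 0.003,"ty": 0.0005,"tz": 0.016,"ax": 0,"ay": 0,"az": 0,"hand": 50},{"tx": 0.003,"ty": 0.0005,"tz": 0.017,"ax": 0,"ay": 0,"az": 0,"hand": 50}]}}

```text
time_s: 25.05
tcp_pos: [609.4, 118.5, 76.4]
eef_rot: [[-0.985, -0.175, 0.003], [-0.175, 0.985, 0.0], [-0.003, -0.0, -1.0]]
force: [-1.5, -0.8, 1.3]
width: 0.724
gripper_force: 30.0
```

>>> {"api": "send_rows", "payload": {"steps": [{"tx": 0,"ty": 0,"tz": 0.001,"ax": 0,"ay": 0,"az": 0,"hand": 50},{"tx": 0,"ty": 0,"tz": 0.002,"ax": 0,"ay": 0,"az": 0,"hand": 66},{"tx": 0,"ty": 0,"tz": 0.002,"ax": 0,"ay": 0,"az": 0,"hand": 78},{"tx": 0,"ty": 0,"tz": 0.002,"ax": 0,"ay": 0,"az": 0,"hand": 78}]}}

```text
time_s: 25.45
tcp_pos: [609.8, 119.0, 75.4]
eef_rot: [[-0.985, -0.175, 0.004], [-0.175, 0.985, 0.002], [-0.004, 0.001, -1.0]]
force: [-0.1, -0.0, -0.0]
width: 0.878
gripper_force: 0.0
```

>>> {"api": "send_rows", "payload": {"steps": [{"tx": 0,"ty": 0,"tz": -0.05,"ax": 0,"ay": 0,"az": 0,"hand": 78},{"tx": 0,"ty": 0,"tz": -0.15,"ax": 0,"ay": 0,"az": 0,"hand": 78},{"tx": 0,"ty": 0,"tz": -0.25,"ax": 0,"ay": 0,"az": 0,"hand": 88},{"tx": -0.02,"ty": 0,"tz": -0.31,"ax": 0,"ay": 0,"az": 0,"hand": 88},{"tx": -0.02,"ty": 0,"tz": -0.31,"ax": 0,"ay": 0,"az": 0,"hand": 88}]}}

```text
time_s: 25.95
tcp_pos: [621.5, 122.6, 235.7]
eef_rot: [[-0.985, -0.174, 0.012], [-0.174, 0.985, 0.006], [-0.012, 0.004, -1.0]]
force: [0.7, 0.5, 0.5]
width: 0.996
gripper_force: 0.0
```

```bash
python3 -c "
from h import *
snap('wrist','w12');snap('top','t12')
print('blue',*fit('w12','blue',(608,118,10),56,pad=8))
for n in('clay','sage'):print(n,*fit('t12',n))
tgt(408.5,-334.5,230,175)"
```

```text
blue [608.7 118.3  10.2] 0.961
clay [ 407.  -334.3  174.7] 0.923
sage [ 568.3 -298.4  165.3] 0.587
t=26.05 [619.1 120.3 230.5] tilt [0.0041 0.0007] q7 39 F [-0.1  0.4  0.1] w 0.996
t [ 0.5738 -0.8218 -0.0013] a [0.0003 0.0026 0.1675] rows>=10.0
```

>>> {"api": "send_rows", "payload": {"steps": [{"tx": 0.055,"ty": -0.08,"tz": 0,"ax": 0,"ay": 0,"az": 0,"hand": 88},{"tx": 0.112,"ty": -0.16,"tz": 0,"ax": 0,"ay": 0,"az": 0,"hand": 88},{"tx": 0.17,"ty": -0.24,"tz": 0,"ax": 0,"ay": 0,"az": 0,"hand": 88},{"tx": 0.224,"ty": -0.32,"tz": 0,"ax": 0,"ay": 0,"az": 0,"hand": 88},{"tx": 0.28,"ty": -0.4,"tz": 0,"ax": 0,"ay": 0,"az": 0,"hand": 88}]}}

```text
time_s: 26.55
tcp_pos: [514.0, -103.2, 227.8]
eef_rot: [[-0.984, -0.176, -0.0], [-0.176, 0.984, 0.001], [0.0, 0.001, -1.0]]
force: [1.0, -1.1, 0.5]
width: 1.0
gripper_force: 0.0
```

>>> {"api": "send_rows", "payload": {"steps": [{"tx": 0.055,"ty": -0.08,"tz": 0,"ax": 0,"ay": 0,"az": 0.04,"hand": 88},{"tx": 0.112,"ty": -0.16,"tz": 0,"ax": 0,"ay": 0,"az": 0.08,"hand": 88},{"tx": 0.17,"ty": -0.24,"tz": 0.02,"ax": 0,"ay": 0,"az": 0.12,"hand": 88},{"tx": 0.224,"ty": -0.32,"tz": 0.04,"ax": 0,"ay": 0,"az": 0.16,"hand": 88},{"tx": 0.28,"ty": -0.4,"tz": 0.05,"ax": 0,"ay": 0,"az": 0.167,"hand": 88}]}}

```text
time_s: 27.05
tcp_pos: [410.7, -324.1, 201.8]
eef_rot: [[-0.996, 0.087, -0.001], [0.087, 0.996, 0.002], [0.001, 0.002, -1.0]]
force: [0.5, -0.0, 0.7]
width: 0.999
gripper_force: 0.0
```

>>> {"api": "send_rows", "payload": {"steps": [{"tx": 0,"ty": 0,"tz": 0,"ax": 0,"ay": 0,"az": 0,"hand": 88},{"tx": 0,"ty": 0,"tz": 0,"ax": 0,"ay": 0,"az": 0,"hand": 88},{"tx": 0,"ty": 0,"tz": 0,"ax": 0,"ay": 0,"az": 0,"hand": 88}]}}

```text
time_s: 27.35
tcp_pos: [413.7, -321.0, 203.8]
eef_rot: [[-0.997, 0.084, 0.003], [0.084, 0.997, 0.002], [-0.003, 0.003, -1.0]]
force: [0.6, -0.4, -0.4]
width: 0.998
gripper_force: 0.0
```

```bash
python3 -c "
from h import *
snap('top','t13');print('sage',*fit('t13','sage',pad=25))
look('w13','clay')"
```

```text
sage [ 608.7 -309.3  169.3] 0.56
clay [ 409.5 -334.7  175.2] 0.964
t=27.45 [ 414.3 -320.8  204.3] tilt [0.0035 0.0015] q7 59 F [ 0.4 -0.3 -0.6] w 0.999
t [ 0.0084 -0.0291  0.3725] a [0.0011 0.0021 0.0008] rows>=3.7
```

>>> {"api": "send_rows", "payload": {"steps": [{"tx": 0.007,"ty": -0.027,"tz": 0.05,"ax": 0,"ay": 0,"az": 0,"hand": 88},{"tx": 0.007,"ty": -0.027,"tz": 0.14,"ax": 0,"ay": 0,"az": 0,"hand": 88},{"tx": 0.007,"ty": -0.027,"tz": 0.23,"ax": 0,"ay": 0,"az": 0,"hand": 88},{"tx": 0.007,"ty": -0.027,"tz": 0.29,"ax": 0,"ay": 0,"az": 0,"hand": 88},{"tx": 0.007,"ty": -0.027,"tz": 0.29,"ax": 0,"ay": 0,"az": 0,"hand": 88}]}}

```text
time_s: 27.95
tcp_pos: [407.6, -333.6, 55.8]
eef_rot: [[-0.997, 0.083, -0.003], [0.083, 0.997, 0.004], [0.003, 0.004, -1.0]]
force: [-0.6, -0.2, 0.2]
width: 0.998
gripper_force: 0.0
```

```bash
python3 -c "
from h import *
tgt(409.5,-334.7,18,175.2)"
```

```text
t=27.95 [ 407.6 -333.6   55.8] tilt [-0.0029  0.0042] q7 51 F [-0.6 -0.2  0.2] w 0.998
t [-0.0042 -0.0022  0.0757] a [ 0.0025 -0.0021  0.0002] rows>=0.8
```

>>> {"api": "send_rows", "payload": {"steps": [{"tx": -0.003,"ty": -0.002,"tz": 0.04,"ax": 0.002,"ay": 0,"az": 0,"hand": 88},{"tx": -0.003,"ty": -0.002,"tz": 0.074,"ax": 0.002,"ay": 0,"az": 0,"hand": 88},{"tx": -0.003,"ty": -0.002,"tz": 0.074,"ax": 0.002,"ay": 0,"az": 0,"hand": 88},{"tx": -0.003,"ty": -0.002,"tz": 0.074,"ax": 0.002,"ay": 0,"az": 0,"hand": 50},{"tx": -0.003,"ty": -0.002,"tz": 0.074,"ax": 0.002,"ay": 0,"az": 0,"hand": 50}]}}

```text
time_s: 28.45
tcp_pos: [411.9, -336.7, 24.0]
eef_rot: [[-0.996, 0.085, 0.005], [0.085, 0.996, -0.003], [-0.005, -0.003, -1.0]]
force: [-0.6, -0.3, 0.0]
width: 0.842
gripper_force: 0.0
```

>>> {"api": "send_rows", "payload": {"steps": [{"tx": 0,"ty": 0,"tz": 0,"ax": 0,"ay": 0,"az": 0,"hand": 50},{"tx": 0,"ty": 0,"tz": 0,"ax": 0,"ay": 0,"az": 0,"hand": 50}]}}

```text
time_s: 28.65
tcp_pos: [411.5, -336.2, 23.5]
eef_rot: [[-0.996, 0.086, 0.005], [0.086, 0.996, -0.002], [-0.005, -0.001, -1.0]]
force: [0.0, 2.3, 7.3]
width: 0.724
gripper_force: 30.0
```

>>> {"api": "send_rows", "payload": {"steps": [{"tx": 0,"ty": 0,"tz": -0.04,"ax": 0,"ay": 0,"az": 0,"hand": 50},{"tx": 0,"ty": 0,"tz": -0.12,"ax": 0,"ay": 0,"az": 0,"hand": 50},{"tx": 0,"ty": 0,"tz": -0.22,"ax": 0,"ay": 0,"az": 0,"hand": 50},{"tx": 0,"ty": 0,"tz": -0.32,"ax": 0,"ay": 0,"az": 0,"hand": 50},{"tx": 0,"ty": 0,"tz": -0.4,"ax": 0,"ay": 0,"az": 0,"hand": 50}]}}

```text
time_s: 29.15
tcp_pos: [410.0, -336.1, 224.6]
eef_rot: [[-0.996, 0.085, 0.003], [0.085, 0.996, -0.003], [-0.003, -0.003, -1.0]]
force: [0.7, -1.5, -3.8]
width: 0.729
gripper_force: 30.0
```

```bash
python3 -c "
from h import *
tgt(608,118.4,225,190.2)"
```

```text
t=29.15 [ 410.  -336.1  224.6] tilt [ 0.0031 -0.0032] q7 63 F [ 0.7 -1.5 -3.8] w 0.729
t [-0.317   0.9395 -0.0025] a [-0.0021  0.0019 -0.1678] rows>=9.9
```

>>> {"api": "send_rows", "payload": {"steps": [{"tx": -0.03,"ty": 0.085,"tz": 0,"ax": 0,"ay": 0,"az": 0,"hand": 50},{"tx": -0.06,"ty": 0.178,"tz": 0,"ax": 0,"ay": 0,"az": 0,"hand": 50},{"tx": -0.092,"ty": 0.27,"tz": 0,"ax": 0,"ay": 0,"az": 0,"hand": 50},{"tx": -0.124,"ty": 0.365,"tz": 0,"ax": 0,"ay": 0,"az": 0,"hand": 50},{"tx": -0.156,"ty": 0.46,"tz": 0,"ax": 0,"ay": 0,"az": 0,"hand": 50}]}}

```text
time_s: 29.65
tcp_pos: [507.5, -113.0, 221.6]
eef_rot: [[-0.996, 0.087, 0.002], [0.087, 0.996, -0.004], [-0.002, -0.003, -1.0]]
force: [1.2, -0.7, -3.2]
width: 0.724
gripper_force: 30.0
```

>>> {"api": "send_rows", "payload": {"steps": [{"tx": -0.032,"ty": 0.095,"tz": 0,"ax": 0,"ay": 0,"az": -0.04,"hand": 50},{"tx": -0.064,"ty": 0.19,"tz": 0,"ax": 0,"ay": 0,"az": -0.08,"hand": 50},{"tx": -0.095,"ty": 0.28,"tz": 0,"ax": 0,"ay": 0,"az": -0.12,"hand": 50},{"tx": -0.122,"ty": 0.36,"tz": 0,"ax": 0,"ay": 0,"az": -0.16,"hand": 50},{"tx": -0.145,"ty": 0.43,"tz": 0,"ax": 0,"ay": 0,"az": -0.168,"hand": 50}]}}

```text
time_s: 30.15
tcp_pos: [598.4, 95.9, 221.1]
eef_rot: [[-0.984, -0.18, 0.002], [-0.18, 0.984, -0.003], [-0.001, -0.003, -1.0]]
force: [0.2, -0.0, -4.2]
width: 0.719
gripper_force: 30.0
```

```bash
python3 -c "
from h import *
tgt(610,118.8,215,190.2)"
```

```text
t=30.15 [598.4  95.9 221.1] tilt [ 0.0016 -0.0028] q7 38 F [ 0.2 -0.  -4.2] w 0.719
t [-0.0311  0.0409  0.0121] a [-0.0019  0.0007  0.0018] rows>=0.5
```

>>> {"api": "send_rows", "payload": {"steps": [{"tx": -0.012,"ty": 0.015,"tz": 0,"ax": 0,"ay": 0,"az": 0.001,"hand": 50},{"tx": -0.023,"ty": 0.026,"tz": 0,"ax": 0,"ay": 0,"az": 0.001,"hand": 50},{"tx": -0.023,"ty": 0.026,"tz": 0,"ax": 0,"ay": 0,"az": 0.001,"hand": 50},{"tx": -0.023,"ty": 0.026,"tz": 0,"ax": 0,"ay": 0,"az": 0.001,"hand": 50}]}}

```text
time_s: 30.55
tcp_pos: [607.1, 106.7, 221.2]
eef_rot: [[-0.985, -0.173, 0.002], [-0.173, 0.985, -0.004], [-0.001, -0.005, -1.0]]
force: [0.4, -0.2, -4.1]
width: 0.723
gripper_force: 30.0
```

```bash
python3 -c "
from h import *
tgt(610,118.8,125,190.2)"
```

```text
t=30.55 [607.1 106.7 221.2] tilt [ 0.0017 -0.0043] q7 38 F [ 0.4 -0.2 -4.1] w 0.723
t [-0.0098  0.0236  0.1923] a [-0.0029  0.0006 -0.0023] rows>=1.9
```

>>> {"api": "send_rows", "payload": {"steps": [{"tx": -0.009,"ty": 0.022,"tz": 0,"ax": -0.003,"ay": 0,"az": -0.002,"hand": 50},{"tx": -0.009,"ty": 0.022,"tz": 0.03,"ax": -0.003,"ay": 0,"az": -0.002,"hand": 50},{"tx": -0.009,"ty": 0.022,"tz": 0.08,"ax": -0.003,"ay": 0,"az": -0.002,"hand": 50},{"tx": -0.009,"ty": 0.022,"tz": 0.1,"ax": -0.003,"ay": 0,"az": -0.002,"hand": 50},{"tx": -0.009,"ty": 0.022,"tz": 0.1,"ax": -0.003,"ay": 0,"az": -0.002,"hand": 50}]}}

```text
time_s: 31.05
tcp_pos: [608.9, 119.1, 169.3]
eef_rot: [[-0.984, -0.178, -0.002], [-0.178, 0.984, 0.0], [0.002, 0.001, -1.0]]
force: [-0.2, -1.1, -3.7]
width: 0.722
gripper_force: 30.0
```

```bash
python3 -c "
from h import *
tgt(610,118.8,125,190.2)"
```

```text
t=31.05 [608.9 119.1 169.3] tilt [-0.0019  0.0005] q7 35 F [-0.2 -1.1 -3.7] w 0.722
t [-0.0022 -0.0012  0.0886] a [ 0.0005 -0.0011  0.0008] rows>=0.9
```

>>> {"api": "send_rows", "payload": {"steps": [{"tx": -0.002,"ty": 0,"tz": 0.03,"ax": 0,"ay": 0,"az": 0,"hand": 50},{"tx": -0.002,"ty": 0,"tz": 0.07,"ax": 0,"ay": 0,"az": 0,"hand": 50},{"tx": -0.002,"ty": 0,"tz": 0.11,"ax": 0,"ay": 0,"az": 0,"hand": 50},{"tx": -0.002,"ty": 0,"tz": 0.12,"ax": 0,"ay": 0,"az": 0,"hand": 50},{"tx": -0.002,"ty": 0,"tz": 0.12,"ax": 0,"ay": 0,"az": 0,"hand": 50}]}}

```text
time_s: 31.55
tcp_pos: [610.3, 120.2, 110.0]
eef_rot: [[-0.984, -0.179, -0.001], [-0.179, 0.984, 0.002], [0.0, 0.002, -1.0]]
force: [-0.6, 0.5, -3.1]
width: 0.724
gripper_force: 30.0
```

```bash
python3 -c "
from h import *
tgt(610,118.8,101.5,190.2)"
```

```text
t=31.55 [610.3 120.2 110. ] tilt [-0.0007  0.0016] q7 32 F [-0.6  0.5 -3.1] w 0.724
t [ 0.0011 -0.0028  0.017 ] a [ 0.0011 -0.0002  0.001 ] rows>=0.2
```

>>> {"api": "send_rows", "payload": {"steps": [{"tx": 0.001,"ty": -0.0025,"tz": 0.008,"ax": 0,"ay": 0,"az": 0,"hand": 50},{"tx": 0.001,"ty": -0.0025,"tz": 0.013,"ax": 0,"ay": 0,"az": 0,"hand": 50},{"tx": 0.001,"ty": -0.0025,"tz": 0.016,"ax": 0,"ay": 0,"az": 0,"hand": 50},{"tx": 0.001,"ty": -0.0025,"tz": 0.018,"ax": 0,"ay": 0,"az": 0,"hand": 50}]}}

```text
time_s: 31.95
tcp_pos: [611.0, 119.3, 102.9]
eef_rot: [[-0.984, -0.178, 0.002], [-0.178, 0.984, 0.002], [-0.003, 0.002, -1.0]]
force: [-0.5, -0.7, -3.9]
width: 0.722
gripper_force: 30.0
```

>>> {"api": "send_rows", "payload": {"steps": [{"tx": 0,"ty": 0,"tz": 0.001,"ax": 0,"ay": 0,"az": 0,"hand": 50},{"tx": 0,"ty": 0,"tz": 0.002,"ax": 0,"ay": 0,"az": 0,"hand": 66},{"tx": 0,"ty": 0,"tz": 0.002,"ax": 0,"ay": 0,"az": 0,"hand": 78},{"tx": 0,"ty": 0,"tz": 0.002,"ax": 0,"ay": 0,"az": 0,"hand": 78}]}}

```text
time_s: 32.35
tcp_pos: [611.1, 119.7, 102.3]
eef_rot: [[-0.984, -0.178, 0.003], [-0.178, 0.984, 0.003], [-0.003, 0.002, -1.0]]
force: [-0.4, -0.0, -0.1]
width: 0.879
gripper_force: 0.0
```

>>> {"api": "send_rows", "payload": {"steps": [{"tx": 0,"ty": 0,"tz": -0.05,"ax": 0,"ay": 0,"az": 0,"hand": 78},{"tx": 0,"ty": 0,"tz": -0.15,"ax": 0,"ay": 0,"az": 0,"hand": 78},{"tx": 0,"ty": 0,"tz": -0.24,"ax": 0,"ay": 0,"az": 0,"hand": 88},{"tx": -0.02,"ty": 0,"tz": -0.26,"ax": 0,"ay": 0,"az": 0,"hand": 88},{"tx": -0.02,"ty": 0,"tz": -0.26,"ax": 0,"ay": 0,"az": 0,"hand": 88}]}}

```text
time_s: 32.85
tcp_pos: [622.1, 121.8, 234.6]
eef_rot: [[-0.984, -0.177, 0.007], [-0.177, 0.984, 0.005], [-0.008, 0.003, -1.0]]
force: [0.6, 0.0, -1.5]
width: 1.001
gripper_force: 0.0
```

```bash
python3 -c "
from h import *
snap('wrist','w14');snap('top','t14')
print('clay',*fit('w14','clay',(608,118,10),78,pad=8))
print('sage',*fit('t14','sage'))
tgt(610.5,-309.3,230,169.7)"
```

```text
clay [608.8 119.1  10.1] 0.958
sage [ 602.5 -306.8  168. ] 0.573
t=32.95 [620.  120.4 231. ] tilt [0.0011 0.0014] q7 39 F [-0.4 -0.2  0. ] w 1.000
t [ 1.719e-01 -8.422e-01  8.000e-04] a [0.0009 0.0007 0.2285] rows>=8.6
```

>>> {"api": "send_rows", "payload": {"steps": [{"tx": 0.018,"ty": -0.09,"tz": 0,"ax": 0,"ay": 0,"az": 0,"hand": 88},{"tx": 0.036,"ty": -0.18,"tz": 0,"ax": 0,"ay": 0,"az": 0,"hand": 88},{"tx": 0.054,"ty": -0.27,"tz": 0,"ax": 0,"ay": 0,"az": 0,"hand": 88},{"tx": 0.072,"ty": -0.36,"tz": 0,"ax": 0,"ay": 0,"az": 0,"hand": 88},{"tx": 0.09,"ty": -0.45,"tz": 0,"ax": 0,"ay": 0,"az": 0,"hand": 88}]}}

```text
time_s: 33.45
tcp_pos: [614.8, -110.9, 229.1]
eef_rot: [[-0.984, -0.179, -0.002], [-0.179, 0.984, 0.002], [0.001, 0.002, -1.0]]
force: [0.0, 1.0, 0.1]
width: 0.994
gripper_force: 0.0
```

>>> {"api": "send_rows", "payload": {"steps": [{"tx": 0.018,"ty": -0.09,"tz": 0,"ax": 0,"ay": 0,"az": 0.06,"hand": 88},{"tx": 0.036,"ty": -0.18,"tz": 0,"ax": 0,"ay": 0,"az": 0.12,"hand": 88},{"tx": 0.054,"ty": -0.27,"tz": 0.02,"ax": 0,"ay": 0,"az": 0.18,"hand": 88},{"tx": 0.072,"ty": -0.36,"tz": 0.04,"ax": 0,"ay": 0,"az": 0.228,"hand": 88},{"tx": 0.08,"ty": -0.39,"tz": 0.05,"ax": 0,"ay": 0,"az": 0.228,"hand": 88}]}}

```text
time_s: 33.95
tcp_pos: [608.9, -314.3, 201.7]
eef_rot: [[-0.982, 0.187, -0.004], [0.187, 0.982, -0.0], [0.004, -0.001, -1.0]]
force: [-0.6, 0.2, -0.3]
width: 0.998
gripper_force: 0.0
```

>>> {"api": "send_rows", "payload": {"steps": [{"tx": 0,"ty": 0,"tz": 0,"ax": 0,"ay": 0,"az": 0,"hand": 88},{"tx": 0,"ty": 0,"tz": 0,"ax": 0,"ay": 0,"az": 0,"hand": 88},{"tx": 0,"ty": 0,"tz": 0,"ax": 0,"ay": 0,"az": 0,"hand": 88}]}}

```text
time_s: 34.25
tcp_pos: [612.3, -304.3, 206.1]
eef_rot: [[-0.985, 0.173, 0.002], [0.173, 0.985, 0.004], [-0.002, 0.004, -1.0]]
force: [1.2, 0.9, 0.2]
width: 1.001
gripper_force: 0.0
```

```bash
python3 -c "
from h import *
look('w15','sage',dp=(610,-309,169.7))"
```

```text
sage [ 610.8 -308.1  169.8] 0.967
t=34.30 [ 612.4 -304.6  206.3] tilt [0.0026 0.0035] q7 61 F [ 0.4 -0.1 -0.1] w 0.998
t [ 0.0027 -0.0089  0.3766] a [0.0025 0.0013 0.0026] rows>=3.8
```

>>> {"api": "send_rows", "payload": {"steps": [{"tx": 0.002,"ty": -0.008,"tz": 0.05,"ax": 0,"ay": 0,"az": 0.002,"hand": 88},{"tx": 0.002,"ty": -0.008,"tz": 0.14,"ax": 0,"ay": 0,"az": 0.002,"hand": 88},{"tx": 0.002,"ty": -0.008,"tz": 0.23,"ax": 0,"ay": 0,"az": 0.002,"hand": 88},{"tx": 0.002,"ty": -0.008,"tz": 0.3,"ax": 0,"ay": 0,"az": 0.002,"hand": 88},{"tx": 0.002,"ty": -0.008,"tz": 0.3,"ax": 0,"ay": 0,"az": 0.002,"hand": 88}]}}

```text
time_s: 34.8
tcp_pos: [607.4, -309.1, 50.7]
eef_rot: [[-0.984, 0.178, -0.007], [0.178, 0.984, 0.004], [0.007, 0.003, -1.0]]
force: [-0.4, -0.5, 1.0]
width: 0.995
gripper_force: 0.0
```

```bash
python3 -c "
from h import *
tgt(610.8,-308.1,18,169.8)"
```

```text
t=34.80 [ 607.4 -309.1   50.7] tilt [-0.0065  0.0043] q7 56 F [-0.4 -0.5  1. ] w 0.995
t [-0.0068  0.003   0.0655] a [ 0.002  -0.0046 -0.0004] rows>=0.7
```

>>> {"api": "send_rows", "payload": {"steps": [{"tx": -0.005,"ty": 0.002,"tz": 0.04,"ax": 0.002,"ay": -0.003,"az": 0,"hand": 88},{"tx": -0.005,"ty": 0.002,"tz": 0.064,"ax": 0.002,"ay": -0.003,"az": 0,"hand": 88},{"tx": -0.005,"ty": 0.002,"tz": 0.064,"ax": 0.002,"ay": -0.003,"az": 0,"hand": 88},{"tx": -0.005,"ty": 0.002,"tz": 0.064,"ax": 0.002,"ay": -0.003,"az": 0,"hand": 50},{"tx": -0.005,"ty": 0.002,"tz": 0.064,"ax": 0.002,"ay": -0.003,"az": 0,"hand": 50}]}}

```text
time_s: 35.3
tcp_pos: [613.8, -310.5, 25.0]
eef_rot: [[-0.983, 0.181, 0.008], [0.181, 0.983, -0.002], [-0.008, -0.001, -1.0]]
force: [0.2, -0.0, 0.6]
width: 0.839
gripper_force: 0.0
```

>>> {"api": "send_rows", "payload": {"steps": [{"tx": 0,"ty": 0,"tz": 0,"ax": 0,"ay": 0,"az": 0,"hand": 50},{"tx": 0,"ty": 0,"tz": 0,"ax": 0,"ay": 0,"az": 0,"hand": 50}]}}

```text
time_s: 35.5
tcp_pos: [613.7, -310.0, 24.7]
eef_rot: [[-0.983, 0.181, 0.008], [0.181, 0.984, -0.001], [-0.008, 0.0, -1.0]]
force: [1.1, 1.1, 2.0]
width: 0.724
gripper_force: 30.0
```

>>> {"api": "send_rows", "payload": {"steps": [{"tx": 0,"ty": 0,"tz": -0.04,"ax": 0,"ay": 0,"az": 0,"hand": 50},{"tx": 0,"ty": 0,"tz": -0.12,"ax": 0,"ay": 0,"az": 0,"hand": 50},{"tx": 0,"ty": 0,"tz": -0.22,"ax": 0,"ay": 0,"az": 0,"hand": 50},{"tx": 0,"ty": 0,"tz": -0.32,"ax": 0,"ay": 0,"az": 0,"hand": 50},{"tx": 0,"ty": 0,"tz": -0.42,"ax": 0,"ay": 0,"az": 0,"hand": 50}]}}

```text
time_s: 36.0
tcp_pos: [611.0, -310.0, 236.4]
eef_rot: [[-0.984, 0.18, 0.005], [0.18, 0.984, -0.002], [-0.005, -0.001, -1.0]]
force: [1.4, -0.9, -2.4]
width: 0.719
gripper_force: 30.0
```

```bash
python3 -c "
from h import *
tgt(608,118.4,225,190.2)"
```

```text
t=36.00 [ 611.  -310.   236.4] tilt [ 0.0052 -0.0019] q7 63 F [ 1.4 -0.9 -2.4] w 0.719
t [0.1605 0.8417 0.0211] a [-0.0012  0.0034 -0.2288] rows>=8.6
```

>>> {"api": "send_rows", "payload": {"steps": [{"tx": 0.018,"ty": 0.09,"tz": 0,"ax": 0,"ay": 0,"az": 0,"hand": 50},{"tx": 0.035,"ty": 0.18,"tz": 0,"ax": 0,"ay": 0,"az": 0,"hand": 50},{"tx": 0.053,"ty": 0.27,"tz": 0,"ax": 0,"ay": 0,"az": 0,"hand": 50},{"tx": 0.07,"ty": 0.36,"tz": 0,"ax": 0,"ay": 0,"az": 0,"hand": 50},{"tx": 0.086,"ty": 0.45,"tz": 0,"ax": 0,"ay": 0,"az": 0,"hand": 50}]}}

```text
time_s: 36.5
tcp_pos: [609.3, -79.8, 234.1]
eef_rot: [[-0.983, 0.181, 0.006], [0.181, 0.983, -0.003], [-0.006, -0.002, -1.0]]
force: [-0.2, -0.3, -4.2]
width: 0.723
gripper_force: 30.0
```

>>> {"api": "send_rows", "payload": {"steps": [{"tx": 0.018,"ty": 0.09,"tz": 0,"ax": 0,"ay": 0,"az": -0.06,"hand": 50},{"tx": 0.035,"ty": 0.18,"tz": 0,"ax": 0,"ay": 0,"az": -0.12,"hand": 50},{"tx": 0.05,"ty": 0.26,"tz": 0,"ax": 0,"ay": 0,"az": -0.18,"hand": 50},{"tx": 0.064,"ty": 0.33,"tz": 0.01,"ax": 0,"ay": 0,"az": -0.228,"hand": 50},{"tx": 0.07,"ty": 0.38,"tz": 0.01,"ax": 0,"ay": 0,"az": -0.228,"hand": 50}]}}

```text
time_s: 37.0
tcp_pos: [608.8, 114.9, 228.5]
eef_rot: [[-0.984, -0.181, 0.005], [-0.181, 0.984, -0.002], [-0.005, -0.002, -1.0]]
force: [0.4, -0.1, -3.5]
width: 0.725
gripper_force: 30.0
```

>>> {"api": "send_rows", "payload": {"steps": [{"tx": 0,"ty": 0,"tz": 0,"ax": 0,"ay": 0,"az": 0,"hand": 50},{"tx": 0,"ty": 0,"tz": 0,"ax": 0,"ay": 0,"az": 0,"hand": 50},{"tx": 0,"ty": 0,"tz": 0,"ax": 0,"ay": 0,"az": 0,"hand": 50}]}}

```text
time_s: 37.3
tcp_pos: [610.3, 110.4, 228.1]
eef_rot: [[-0.985, -0.173, 0.006], [-0.174, 0.985, -0.004], [-0.005, -0.005, -1.0]]
force: [-0.1, -0.9, -4.6]
width: 0.723
gripper_force: 30.0
```

```bash
python3 -c "
from h import *
tgt(611.1,119,185,190.2)"
```

```text
t=37.30 [610.3 110.4 228.1] tilt [ 0.0059 -0.0037] q7 38 F [-0.1 -0.9 -4.6] w 0.723
t [-0.0041  0.0171  0.0861] a [-0.0029  0.0033 -0.0023] rows>=0.9
```

>>> {"api": "send_rows", "payload": {"steps": [{"tx": -0.004,"ty": 0.015,"tz": 0,"ax": -0.002,"ay": 0.002,"az": -0.002,"hand": 50},{"tx": -0.004,"ty": 0.015,"tz": 0.02,"ax": -0.002,"ay": 0.002,"az": -0.002,"hand": 50},{"tx": -0.004,"ty": 0.015,"tz": 0.06,"ax": -0.002,"ay": 0.002,"az": -0.002,"hand": 50},{"tx": -0.004,"ty": 0.015,"tz": 0.08,"ax": -0.002,"ay": 0.002,"az": -0.002,"hand": 50},{"tx": -0.004,"ty": 0.015,"tz": 0.08,"ax": -0.002,"ay": 0.002,"az": -0.002,"hand": 50}]}}

```text
time_s: 37.8
tcp_pos: [609.9, 118.4, 184.8]
eef_rot: [[-0.984, -0.178, -0.002], [-0.178, 0.984, -0.002], [0.002, -0.001, -1.0]]
force: [-0.1, 0.1, -3.8]
width: 0.722
gripper_force: 30.0
```

```bash
python3 -c "
from h import *
tgt(611.1,119,135,190.2)"
```

```text
t=37.80 [609.9 118.4 184.8] tilt [-0.0022 -0.0016] q7 36 F [-0.1  0.1 -3.8] w 0.722
t [-0.0029  0.0009  0.0996] a [-0.0007 -0.0016  0.0008] rows>=1.0
```

>>> {"api": "send_rows", "payload": {"steps": [{"tx": -0.002,"ty": 0.001,"tz": 0.03,"ax": 0,"ay": -0.001,"az": 0,"hand": 50},{"tx": -0.002,"ty": 0.001,"tz": 0.06,"ax": 0,"ay": -0.001,"az": 0,"hand": 50},{"tx": -0.002,"ty": 0.001,"tz": 0.09,"ax": 0,"ay": -0.001,"az": 0,"hand": 50},{"tx": -0.002,"ty": 0.001,"tz": 0.1,"ax": 0,"ay": -0.001,"az": 0,"hand": 50},{"tx": -0.002,"ty": 0.001,"tz": 0.1,"ax": 0,"ay": -0.001,"az": 0,"hand": 50}]}}

```text
time_s: 38.3
tcp_pos: [611.6, 120.2, 136.6]
eef_rot: [[-0.984, -0.178, 0.002], [-0.178, 0.984, 0.0], [-0.002, 0.0, -1.0]]
force: [0.1, 0.3, -3.8]
width: 0.718
gripper_force: 30.0
```

```bash
python3 -c "
from h import *
tgt(611.1,119,124.7,190.2)"
```

```text
t=38.30 [611.6 120.2 136.6] tilt [0.0019 0.0005] q7 33 F [ 0.1  0.3 -3.8] w 0.718
t [ 0.0014 -0.0022  0.0239] a [0.0001 0.0013 0.0009] rows>=0.2
```

>>> {"api": "send_rows", "payload": {"steps": [{"tx": 0.001,"ty": -0.002,"tz": 0.01,"ax": 0,"ay": 0,"az": 0,"hand": 50},{"tx": 0.001,"ty": -0.002,"tz": 0.017,"ax": 0,"ay": 0,"az": 0,"hand": 50},{"tx": 0.001,"ty": -0.002,"tz": 0.021,"ax": 0,"ay": 0,"az": 0,"hand": 50},{"tx": 0.001,"ty": -0.002,"tz": 0.024,"ax": 0,"ay": 0,"az": 0,"hand": 50}]}}

```text
time_s: 38.7
tcp_pos: [611.9, 119.5, 126.0]
eef_rot: [[-0.984, -0.178, 0.004], [-0.178, 0.984, 0.001], [-0.004, 0.001, -1.0]]
force: [0.4, 0.6, -3.1]
width: 0.721
gripper_force: 30.0
```

>>> {"api": "send_rows", "payload": {"steps": [{"tx": 0,"ty": 0,"tz": 0.001,"ax": 0,"ay": 0,"az": 0,"hand": 50},{"tx": 0,"ty": 0,"tz": 0.002,"ax": 0,"ay": 0,"az": 0,"hand": 50}]}}

```text
time_s: 38.9
tcp_pos: [611.9, 119.6, 125.1]
eef_rot: [[-0.984, -0.178, 0.004], [-0.178, 0.984, 0.001], [-0.004, 0.001, -1.0]]
force: [0.1, -0.4, -3.7]
width: 0.715
gripper_force: 30.0
```

>>> {"api": "send_rows", "payload": {"steps": [{"tx": 0,"ty": 0,"tz": 0.001,"ax": 0,"ay": 0,"az": 0,"hand": 66},{"tx": 0,"ty": 0,"tz": 0.001,"ax": 0,"ay": 0,"az": 0,"hand": 78},{"tx": 0,"ty": 0,"tz": 0.001,"ax": 0,"ay": 0,"az": 0,"hand": 78}]}}

```text
time_s: 39.2
tcp_pos: [612.1, 119.9, 125.1]
eef_rot: [[-0.984, -0.178, 0.005], [-0.178, 0.984, 0.002], [-0.005, 0.001, -1.0]]
force: [0.9, 0.3, -0.6]
width: 0.882
gripper_force: 0.0
```

>>> {"api": "send_rows", "payload": {"steps": [{"tx": 0,"ty": 0,"tz": -0.05,"ax": 0,"ay": 0,"az": 0,"hand": 78},{"tx": 0,"ty": 0,"tz": -0.15,"ax": 0,"ay": 0,"az": 0,"hand": 78},{"tx": 0,"ty": 0,"tz": -0.23,"ax": 0,"ay": 0,"az": 0,"hand": 88},{"tx": 0,"ty": 0,"tz": -0.23,"ax": 0,"ay": 0,"az": 0,"hand": 88}]}}

```text
time_s: 39.6
tcp_pos: [613.4, 122.3, 246.2]
eef_rot: [[-0.984, -0.179, 0.013], [-0.178, 0.984, 0.007], [-0.014, 0.004, -1.0]]
force: [0.6, -0.4, -0.3]
width: 0.998
gripper_force: 0.0
```

```bash
python3 -c "
from h import *
snap('wrist','w16')
print('sage',*fit('w16','sage',(608,118,10),100,pad=8))
tgt(440,-35,240,190.2)"
```

```text
sage [608.6 118.9  10.3] 0.964
t=39.65 [612.5 120.8 243. ] tilt [0.0094 0.0038] q7 39 F [ 0.7  0.2 -0.4] w 1.000
t [ 0.3951 -0.245   0.0015] a [0.0013 0.0063 0.0008] rows>=4.6
```

>>> {"api": "send_rows", "payload": {"steps": [{"tx": 0.08,"ty": -0.05,"tz": 0,"ax": 0,"ay": 0.004,"az": 0,"hand": 60},{"tx": 0.16,"ty": -0.1,"tz": 0,"ax": 0,"ay": 0.004,"az": 0,"hand": 60},{"tx": 0.24,"ty": -0.15,"tz": 0,"ax": 0,"ay": 0.004,"az": 0,"hand": 60},{"tx": 0.32,"ty": -0.2,"tz": 0,"ax": 0,"ay": 0.004,"az": 0,"hand": 60},{"tx": 0.39,"ty": -0.245,"tz": 0,"ax": 0,"ay": 0.004,"az": 0,"hand": 60}]}}

```text
time_s: 40.15
tcp_pos: [438.8, -37.8, 237.5]
eef_rot: [[-0.984, -0.179, -0.005], [-0.179, 0.984, -0.001], [0.005, -0.0, -1.0]]
force: [0.1, -0.6, 0.3]
width: 0.675
gripper_force: 0.0
```

>>> {"api": "send_rows", "payload": {"steps": [{"tx": 0,"ty": 0,"tz": 0,"ax": 0,"ay": 0,"az": 0,"hand": 60},{"tx": 0,"ty": 0,"tz": 0,"ax": 0,"ay": 0,"az": 0,"hand": 60},{"tx": 0,"ty": 0,"tz": 0,"ax": 0,"ay": 0,"az": 0,"hand": 60},{"tx": 0,"ty": 0,"tz": 0,"ax": 0,"ay": 0,"az": 0,"hand": 60}]}}

```text
time_s: 40.55
tcp_pos: [442.3, -34.7, 238.7]
eef_rot: [[-0.984, -0.179, -0.002], [-0.179, 0.984, 0.001], [0.001, 0.002, -1.0]]
force: [0.2, -0.3, -1.1]
width: 0.68
gripper_force: 0.0
```

```bash
python3 -c "
from h import *
c=snap('wrist','w17');tgt(429,-35,240,190.2)
u,v=map(int,proj(c,[429,-35,80]));print(u,v);x0,y0=max(u-80,0),max(v-80,0)
print(x0,y0);cr=cv2.convertScaleAbs(c['image'][y0:y0+130,x0:x0+160],alpha=1.8);cv2.imwrite('pics/w17c.png',cv2.resize(cr,None,fx=4,fy=4,interpolation=cv2.INTER_CUBIC))"
```

```text
t=40.60 [442.2 -34.7 238.7] tilt [-0.0019  0.0012] q7 37 F [ 0.1 -0.3  0.9] w 0.677
t [ 0.026   0.0042 -0.0026] a [ 0.001  -0.001   0.0015] rows>=0.3
257 169
177 89
```

View pics/w17c.png

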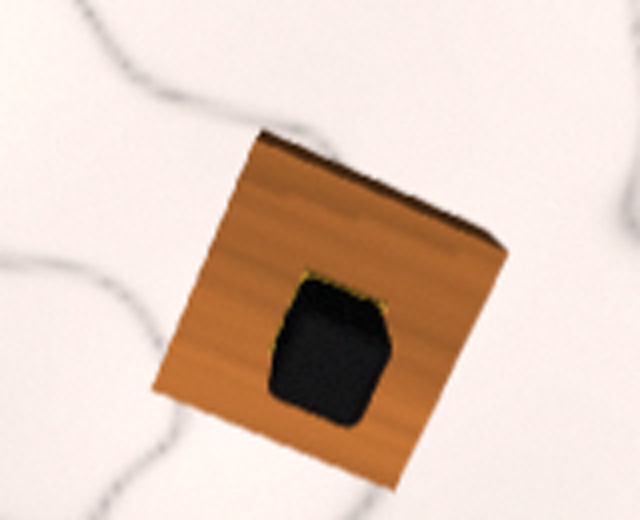

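The stand's top-face corners are at (258,138), (507,252), (395,490), (153,389) in the crop. The handle's top face is roughly (296,310), (391,350), (355,428), (268,393).

Run:
```python
from h import *
c=load('w17');g=lambda u,v,z:pt(c,(u+.5)/4-.5+177,(v+.5)/4-.5+89,z)[:2]
for z,Q in((50,((258,138),(507,252),(395,490),(153,389))),(105,((296,310),(391,350),(355,428),(268,393)))):
    A=np.array([g(*p,z) for p in Q]);print(A.round(1).tolist(),A.mean(0))
    for i in range(4):
        d=A[(i+1)%4]-A[i];print(np.linalg.norm(d).round(1),np.degrees(np.arctan2(d[1],d[0])).round(1)%90)
```

```text
[[391.9, -57.8], [408.4, 8.9], [475.7, -6.5], [459.8, -74.1]] [433.9427725  -32.36980793]
68.7 76.1
69.1 77.1
69.4 76.7
69.8 76.5
[[422.3, -42.2], [427.2, -20.7], [445.6, -25.0], [441.3, -45.0]] [434.11243737 -33.20494707]
22.1 77.2
18.9 76.8
20.4 77.7
19.2 81.69999999999999
```

```bash
python3 -c "
from h import *
tgt(434,-32.7,140,166.6)"
```

```text
t=40.60 [442.2 -34.7 238.7] tilt [-0.0019  0.0012] q7 37 F [ 0.1 -0.3  0.9] w 0.677
t [0.015  0.0066 0.1974] a [ 0.0008 -0.0012  0.2638] rows>=2.8
```

>>> {"api": "send_rows", "payload": {"steps": [{"tx": 0.015,"ty": 0.0065,"tz": 0.05,"ax": 0,"ay": 0,"az": 0.09,"hand": 60},{"tx": 0.015,"ty": 0.0065,"tz": 0.1,"ax": 0,"ay": 0,"az": 0.18,"hand": 60},{"tx": 0.015,"ty": 0.0065,"tz": 0.16,"ax": 0,"ay": 0,"az": 0.264,"hand": 60},{"tx": 0.015,"ty": 0.0065,"tz": 0.197,"ax": 0,"ay": 0,"az": 0.264,"hand": 60},{"tx": 0.015,"ty": 0.0065,"tz": 0.197,"ax": 0,"ay": 0,"az": 0.264,"hand": 60}]}}

```text
time_s: 41.1
tcp_pos: [432.5, -33.5, 138.4]
eef_rot: [[-0.973, 0.231, -0.006], [0.231, 0.973, 0.0], [0.006, -0.001, -1.0]]
force: [0.1, 0.7, 0.3]
width: 0.681
gripper_force: 0.0
```

>>> {"api": "send_rows", "payload": {"steps": [{"tx": 0,"ty": 0,"tz": 0,"ax": 0,"ay": 0,"az": 0,"hand": 60},{"tx": 0,"ty": 0,"tz": 0,"ax": 0,"ay": 0,"az": 0,"hand": 60}]}}

```text
time_s: 41.3
tcp_pos: [434.0, -33.4, 141.1]
eef_rot: [[-0.973, 0.233, -0.0], [0.233, 0.973, 0.001], [0.001, 0.001, -1.0]]
force: [0.1, 0.2, 0.6]
width: 0.682
gripper_force: 0.0
```

```bash
python3 -c "
from h import *
tgt(434,-32.7,80,166.6)"
```

```text
t=41.30 [434.  -33.4 141.1] tilt [-0.0005  0.0009] q7 3 F [0.1 0.2 0.6] w 0.682
t [0.0003 0.0012 0.1222] a [ 0.0005 -0.0004 -0.0006] rows>=1.2
```

>>> {"api": "send_rows", "payload": {"steps": [{"tx": 0,"ty": 0.001,"tz": 0.04,"ax": 0,"ay": 0,"az": 0,"hand": 60},{"tx": 0,"ty": 0.001,"tz": 0.08,"ax": 0,"ay": 0,"az": 0,"hand": 60},{"tx": 0,"ty": 0.001,"tz": 0.11,"ax": 0,"ay": 0,"az": 0,"hand": 60},{"tx": 0,"ty": 0.001,"tz": 0.122,"ax": 0,"ay": 0,"az": 0,"hand": 60},{"tx": 0,"ty": 0.001,"tz": 0.122,"ax": 0,"ay": 0,"az": 0,"hand": 60}]}}

```text
time_s: 41.8
tcp_pos: [433.4, -33.5, 79.3]
eef_rot: [[-0.972, 0.233, -0.002], [0.233, 0.972, 0.0], [0.002, -0.0, -1.0]]
force: [0.4, 1.0, 0.0]
width: 0.685
gripper_force: 0.0
```

>>> {"api": "send_rows", "payload": {"steps": [{"tx": 0,"ty": 0,"tz": 0,"ax": 0,"ay": 0,"az": 0,"hand": 60},{"tx": 0,"ty": 0,"tz": 0,"ax": 0,"ay": 0,"az": 0,"hand": 60}]}}

```text
time_s: 42.0
tcp_pos: [433.7, -33.4, 80.0]
eef_rot: [[-0.972, 0.233, -0.001], [0.233, 0.972, 0.0], [0.001, 0.0, -1.0]]
force: [-0.5, -0.4, -0.2]
width: 0.676
gripper_force: 0.0
```

```bash
python3 -c "
from h import *
tgt(434,-32.7,80,166.6)"
```

```text
t=42.00 [433.7 -33.4  80. ] tilt [-0.0007  0.0003] q7 -6 F [-0.5 -0.4 -0.2] w 0.676
t [-0.0002  0.0016  0.    ] a [ 0.0001 -0.0005 -0.001 ] rows>=0.0
```

>>> {"api": "send_rows", "payload": {"steps": [{"tx": 0,"ty": 0.001,"tz": 0,"ax": 0,"ay": 0,"az": 0,"hand": 30},{"tx": 0,"ty": 0.001,"tz": 0,"ax": 0,"ay": 0,"az": 0,"hand": 12},{"tx": 0,"ty": 0.001,"tz": 0,"ax": 0,"ay": 0,"az": 0,"hand": 12},{"tx": 0,"ty": 0.001,"tz": 0,"ax": 0,"ay": 0,"az": 0,"hand": 12},{"tx": 0,"ty": 0.001,"tz": 0,"ax": 0,"ay": 0,"az": 0,"hand": 12}], "squeeze": 20}}

```text
time_s: 42.5
tcp_pos: [433.2, -33.1, 79.2]
eef_rot: [[-0.972, 0.233, -0.002], [0.233, 0.972, 0.0], [0.002, -0.001, -1.0]]
force: [-0.7, 0.4, -0.1]
width: 0.248
gripper_force: 0.0
```

>>> {"api": "send_rows", "payload": {"steps": [{"tx": 0,"ty": 0,"tz": 0,"ax": 0,"ay": 0,"az": 0,"hand": 12},{"tx": 0,"ty": 0,"tz": 0,"ax": 0,"ay": 0,"az": 0,"hand": 12}]}}

```text
time_s: 42.7
tcp_pos: [433.3, -33.1, 79.2]
eef_rot: [[-0.972, 0.233, -0.002], [0.233, 0.972, 0.0], [0.002, -0.001, -1.0]]
force: [0.3, -0.4, -0.6]
width: 0.248
gripper_force: 20.0
```

>>> {"api": "send_rows", "payload": {"steps": [{"tx": 0,"ty": 0,"tz": -0.02,"ax": 0,"ay": 0,"az": 0,"hand": 12},{"tx": 0,"ty": 0,"tz": -0.06,"ax": 0,"ay": 0,"az": 0,"hand": 12},{"tx": 0,"ty": 0,"tz": -0.1,"ax": 0,"ay": 0,"az": 0,"hand": 12},{"tx": 0,"ty": 0,"tz": -0.15,"ax": 0,"ay": 0,"az": 0,"hand": 12},{"tx": 0,"ty": 0,"tz": -0.2,"ax": 0,"ay": 0,"az": 0,"hand": 12}]}}

```text
time_s: 43.2
tcp_pos: [433.1, -33.1, 179.9]
eef_rot: [[-0.973, 0.233, -0.003], [0.233, 0.973, 0.0], [0.003, -0.001, -1.0]]
force: [-0.1, -0.7, -0.7]
width: 0.248
gripper_force: 20.0
```

```bash
python3 -c "
from h import *
tgt(600,-15,200,166.6);go(700,-57.8,200,166.6,(600,-15,200,166.6))"
```

```text
t=43.20 [433.1 -33.1 179.9] tilt [-0.0031  0.    ] q7 8 F [-0.1 -0.7 -0.7] w 0.248
t [-0.3161  0.1128 -0.0412] a [-0.0005 -0.002  -0.0006] rows>=3.4
t [-0.2144 -0.0369  0.    ] a [0. 0. 0.] rows>=2.2
```

>>> {"api": "send_rows", "payload": {"steps": [{"tx": -0.08,"ty": 0.03,"tz": -0.03,"ax": 0,"ay": -0.002,"az": 0,"hand": 12},{"tx": -0.16,"ty": 0.06,"tz": -0.05,"ax": 0,"ay": -0.002,"az": 0,"hand": 12},{"tx": -0.24,"ty": 0.09,"tz": -0.05,"ax": 0,"ay": -0.002,"az": 0,"hand": 12},{"tx": -0.31,"ty": 0.11,"tz": -0.05,"ax": 0,"ay": -0.002,"az": 0,"hand": 12},{"tx": -0.39,"ty": 0.095,"tz": -0.05,"ax": 0,"ay": -0.002,"az": 0,"hand": 12}]}}

```text
time_s: 43.7
tcp_pos: [635.3, -29.3, 204.1]
eef_rot: [[-0.974, 0.228, 0.001], [0.228, 0.974, 0.002], [-0.0, 0.002, -1.0]]
force: [0.3, 0.4, -0.4]
width: 0.246
gripper_force: 20.0
```

>>> {"api": "send_rows", "payload": {"steps": [{"tx": -0.07,"ty": -0.01,"tz": 0,"ax": 0,"ay": 0,"az": 0,"hand": 12},{"tx": -0.13,"ty": -0.02,"tz": 0.03,"ax": 0,"ay": 0,"az": 0,"hand": 12},{"tx": -0.138,"ty": -0.022,"tz": 0.06,"ax": 0,"ay": 0,"az": 0,"hand": 12},{"tx": -0.138,"ty": -0.022,"tz": 0.08,"ax": 0,"ay": 0,"az": 0,"hand": 12},{"tx": -0.138,"ty": -0.022,"tz": 0.09,"ax": 0,"ay": 0,"az": 0,"hand": 12}]}}

```text
time_s: 44.2
tcp_pos: [697.1, -58.5, 157.1]
eef_rot: [[-0.973, 0.231, -0.002], [0.231, 0.973, -0.0], [0.002, -0.001, -1.0]]
force: [-0.1, 0.1, -0.4]
width: 0.253
gripper_force: 20.0
```

>>> {"api": "send_rows", "payload": {"steps": [{"tx": 0,"ty": 0,"tz": 0,"ax": 0,"ay": 0,"az": 0,"hand": 12},{"tx": 0,"ty": 0,"tz": 0,"ax": 0,"ay": 0,"az": 0,"hand": 12},{"tx": 0,"ty": 0,"tz": 0,"ax": 0,"ay": 0,"az": 0,"hand": 12}]}}

```text
time_s: 44.5
tcp_pos: [698.9, -58.8, 159.8]
eef_rot: [[-0.973, 0.233, 0.002], [0.233, 0.973, -0.0], [-0.002, 0.0, -1.0]]
force: [-0.1, -0.1, -0.8]
width: 0.246
gripper_force: 20.0
```

```bash
python3 -c "
from h import *
c=snap('wrist','w18');tgt(700,-57.8,150,166.6)
s=get_state();E=s['eef_rot'];T=s['tcp_pos']
u,v=map(int,proj(c,T+E@[0,0,69]));print(proj(c,T+E@[0,0,69]),proj(c,[700,-57.8,50]));x0,y0=max(u-70,0),max(v-80,0)
print(x0,y0);cr=cv2.convertScaleAbs(c['image'][y0:y0+120,x0:x0+140],alpha=1.8);cv2.imwrite('pics/w18c.png',cv2.resize(cr,None,fx=5,fy=5,interpolation=cv2.INTER_CUBIC))"
```

```text
t=44.55 [698.9 -58.9 159.7] tilt [ 0.0019 -0.0006] q7 38 F [-1.1 -0.6 -1. ] w 0.248
t [-0.0015  0.0027  0.0194] a [-0.0001  0.0012 -0.0007] rows>=0.2
(np.float64(254.48150106626065), np.float64(215.06683544239638)) (np.float64(256.2960782498496), np.float64(198.589445276415))
184 135
```

View pics/w18c.png

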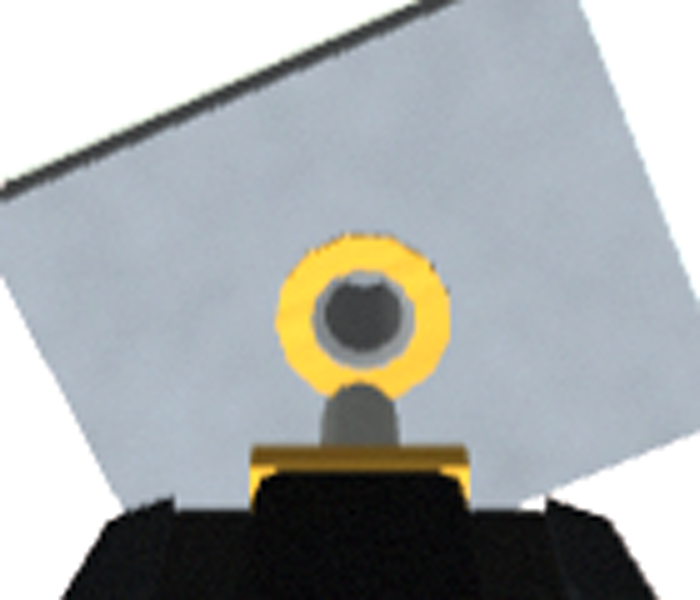

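The socket ring is centred at (363,317) in the crop. The pin is centred on col 360 with its tip edge at row 383, and the handle's lower front edge is at row 447, cols 250–470.

Run:
```python
from h import *
c=load('w18');s=get_state();E=s['eef_rot'];T=s['tcp_pos']
def tl(u,v,z): # point on tool plane z
    o,d=ray(c,(u+.5)/5-.5+184,(v+.5)/5-.5+135);o=E.T@(o-T);d=E.T@d;return o+d*(z-o[2])/d[2]
for z in(28,29.2,30):
    a,b=tl(250,447,z),tl(470,447,z);print('handle',z,a,b,np.linalg.norm(a-b),'ctr',(a+b)/2-[11,0,0])
print('pin tip',tl(360,383,69.2),tl(360,383,67),'pin width',tl(398,430,45)-tl(322,430,45))
h=pt(c,(363.5)/5-.5+184,(317.5)/5-.5+135,50);print('hole',h,E.T@(h-T))
```

```text
handle 28 [  9.43868655 -11.13677227  28.        ] [ 9.43517259 12.53168851 28.        ] 23.668461034030575 ctr [-1.56307043  0.69745812 28.        ]
handle 29.2 [  8.97510518 -11.22430722  29.2       ] [ 8.97156475 12.62245532 29.2       ] 23.846762797982358 ctr [-2.02666503  0.69907405 29.2       ]
handle 30 [  8.66605093 -11.28266385  30.        ] [ 8.66249286 12.68296652 30.        ] 23.965630640616883 ctr [-2.3357281   0.70015133 30.        ]
pin tip [ 2.66869652  0.74953132 69.2       ] [ 3.41823355  0.74660617 67.        ] pin width [-1.25802396e-03  9.01878221e+00  0.00000000e+00]
hole [699.50701326 -57.76089465  50.        ] [-6.88767445e-02  1.27673754e+00  1.09707519e+02]
```

>>> {"api": "send_rows", "payload": {"steps": [{"tx": 0.001,"ty": 0.001,"tz": 0.02,"ax": 0,"ay": 0.001,"az": 0,"hand": 12},{"tx": 0.001,"ty": 0.001,"tz": 0.04,"ax": 0,"ay": 0.001,"az": 0,"hand": 12},{"tx": 0.001,"ty": 0.001,"tz": 0.06,"ax": 0,"ay": 0.001,"az": 0,"hand": 12},{"tx": 0.001,"ty": 0.001,"tz": 0.069,"ax": 0,"ay": 0.001,"az": 0,"hand": 12},{"tx": 0.001,"ty": 0.001,"tz": 0.069,"ax": 0,"ay": 0.001,"az": 0,"hand": 12}]}}

```text
time_s: 45.05
tcp_pos: [697.8, -58.8, 122.8]
eef_rot: [[-0.972, 0.233, -0.003], [0.233, 0.972, -0.0], [0.003, -0.001, -1.0]]
force: [0.0, -0.3, -1.1]
width: 0.246
gripper_force: 20.0
```

>>> {"api": "send_rows", "payload": {"steps": [{"tx": 0,"ty": 0,"tz": 0,"ax": 0,"ay": 0,"az": 0,"hand": 12},{"tx": 0,"ty": 0,"tz": 0,"ax": 0,"ay": 0,"az": 0,"hand": 12}]}}

```text
time_s: 45.25
tcp_pos: [698.8, -58.4, 124.7]
eef_rot: [[-0.972, 0.233, -0.0], [0.233, 0.972, 0.0], [0.0, 0.0, -1.0]]
force: [0.3, -0.3, -0.3]
width: 0.247
gripper_force: 20.0
```

```bash
python3 -c "
from h import *
tgt(698.65,-58.3,119,166.6)"
```

```text
t=45.25 [698.8 -58.4 124.7] tilt [-0.0001  0.    ] q7 36 F [ 0.3 -0.3 -0.3] w 0.247
t [0.0003 0.0002 0.0115] a [ 0.    -0.    -0.001] rows>=0.1
```

Position matches to 0.2 mm, so I'll lower slowly.

>>> {"api": "send_rows", "payload": {"steps": [{"tx": 0,"ty": 0,"tz": 0.004,"ax": 0,"ay": 0,"az": 0,"hand": 12},{"tx": 0,"ty": 0,"tz": 0.009,"ax": 0,"ay": 0,"az": 0,"hand": 12},{"tx": 0,"ty": 0,"tz": 0.014,"ax": 0,"ay": 0,"az": 0,"hand": 12},{"tx": 0,"ty": 0,"tz": 0.018,"ax": 0,"ay": 0,"az": 0,"hand": 12},{"tx": 0,"ty": 0,"tz": 0.022,"ax": 0,"ay": 0,"az": 0,"hand": 12}]}}

```text
time_s: 45.75
tcp_pos: [698.4, -58.6, 113.0]
eef_rot: [[-0.972, 0.233, -0.001], [0.233, 0.972, -0.0], [0.001, -0.001, -1.0]]
force: [0.6, -0.2, -0.2]
width: 0.247
gripper_force: 20.0
```

>>> {"api": "send_rows", "payload": {"steps": [{"tx": 0,"ty": 0,"tz": 0.01,"ax": 0,"ay": 0,"az": 0,"hand": 12},{"tx": 0,"ty": 0,"tz": 0.02,"ax": 0,"ay": 0,"az": 0,"hand": 12},{"tx": 0,"ty": 0,"tz": 0.03,"ax": 0,"ay": 0,"az": 0,"hand": 12},{"tx": 0,"ty": 0,"tz": 0.04,"ax": 0,"ay": 0,"az": 0,"hand": 12},{"tx": 0,"ty": 0,"tz": 0.05,"ax": 0,"ay": 0,"az": 0,"hand": 12}]}}

```text
time_s: 46.25
tcp_pos: [698.4, -58.6, 87.7]
eef_rot: [[-0.972, 0.233, -0.001], [0.233, 0.972, -0.0], [0.001, -0.0, -1.0]]
force: [0.0, 0.3, 0.1]
width: 0.246
gripper_force: 20.0
```

>>> {"api": "send_rows", "payload": {"steps": [{"tx": 0,"ty": 0,"tz": 0.006,"ax": 0,"ay": 0,"az": 0,"hand": 12},{"tx": 0,"ty": 0,"tz": 0.012,"ax": 0,"ay": 0,"az": 0,"hand": 12},{"tx": 0,"ty": 0,"tz": 0.016,"ax": 0,"ay": 0,"az": 0,"hand": 12},{"tx": 0,"ty": 0,"tz": 0.019,"ax": 0,"ay": 0,"az": 0,"hand": 12},{"tx": 0,"ty": 0,"tz": 0.019,"ax": 0,"ay": 0,"az": 0,"hand": 12}]}}

```text
time_s: 46.75
tcp_pos: [698.5, -58.6, 79.3]
eef_rot: [[-0.972, 0.233, -0.001], [0.233, 0.972, -0.0], [0.001, -0.0, -1.0]]
force: [-1.8, -0.8, 2.4]
width: 0.249
gripper_force: 20.0
```

>>> {"api": "send_rows", "payload": {"steps": [{"tx": 0,"ty": 0,"tz": 0.003,"ax": 0,"ay": 0,"az": 0,"hand": 12},{"tx": 0,"ty": 0,"tz": 0.003,"ax": 0,"ay": 0,"az": 0,"hand": 12},{"tx": 0,"ty": 0,"tz": 0.001,"ax": 0,"ay": 0,"az": 0,"hand": 45},{"tx": 0,"ty": 0,"tz": 0,"ax": 0,"ay": 0,"az": 0,"hand": 45},{"tx": 0,"ty": 0,"tz": 0,"ax": 0,"ay": 0,"az": 0,"hand": 45}]}}

```text
time_s: 47.25
tcp_pos: [698.5, -58.6, 78.6]
eef_rot: [[-0.972, 0.233, -0.001], [0.233, 0.972, -0.0], [0.001, -0.0, -1.0]]
force: [0.3, 0.1, -1.9]
width: 0.496
gripper_force: 0.0
```

>>> {"api": "send_rows", "payload": {"steps": [{"tx": 0,"ty": 0,"tz": -0.04,"ax": 0,"ay": 0,"az": 0,"hand": 45},{"tx": 0,"ty": 0,"tz": -0.12,"ax": 0,"ay": 0,"az": 0,"hand": 45},{"tx": 0,"ty": 0,"tz": -0.2,"ax": 0,"ay": 0,"az": 0,"hand": 45},{"tx": 0,"ty": 0,"tz": -0.29,"ax": 0,"ay": 0,"az": 0,"hand": 45},{"tx": 0,"ty": 0,"tz": -0.29,"ax": 0,"ay": 0,"az": 0,"hand": 45}]}}

```text
time_s: 47.75
tcp_pos: [701.6, -56.2, 232.7]
eef_rot: [[-0.972, 0.233, 0.011], [0.233, 0.972, 0.003], [-0.01, 0.006, -1.0]]
force: [0.9, 0.6, -0.3]
width: 0.511
gripper_force: 0.0
```

```bash
python3 -c "
from h import *
c=snap('wrist','w19');snap('side','s19');s=get_state();T=s['tcp_pos']
for n in('s19',):
    i=cv2.imread('pics/%s.png'%n).astype(int);cc=load(n);m=(i[...,2]>130)&(i[...,1]<60)&(i[...,0]<70);ys,xs=np.where(m);print('ball',len(xs),pt(cc,xs.mean(),ys.mean(),122) if len(xs) else '')
print('sage',*fit('s19','sage',(608,118,10),100,pad=8))
tgt(512,-92,220,190.2)
u,v=map(int,proj(c,[650,-20,50]));print(u,v)
cv2.imwrite('pics/w19b.png',cv2.resize(cv2.convertScaleAbs(c['image'],alpha=1.6),(800,600),interpolation=cv2.INTER_CUBIC))"
```

```text
ball 10 [564.29224924 -91.35418911 122.        ]
sage [610.8 115.6  10.5] 0.875
t=47.85 [699.1 -58.2 226.2] tilt [ 0.0024 -0.0002] q7 40 F [-1.2 -0.3 -0.4] w 0.511
t [ 0.3482 -0.153   0.0115] a [-1.00e-04  1.50e-03 -2.63e-01] rows>=3.8
277 116
```

View pics/w19b.png

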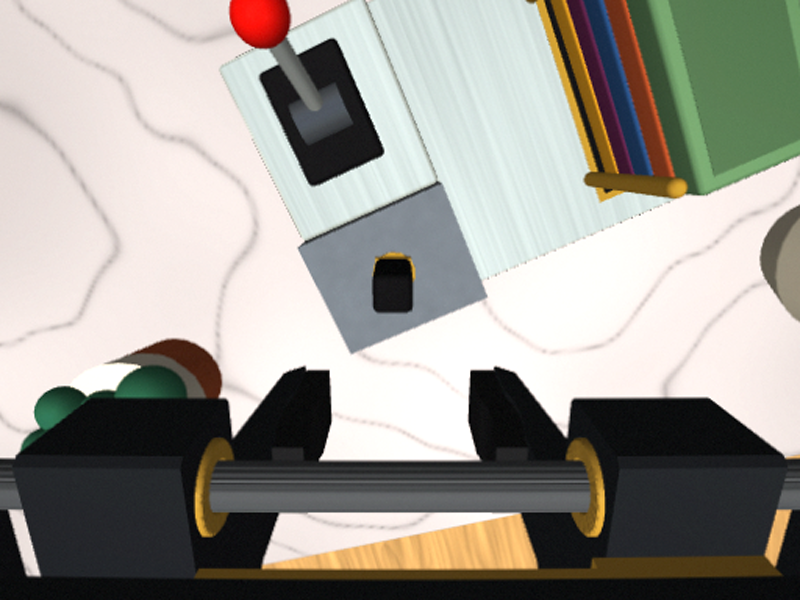

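The probe is seated in the socket at (393,283), the five-slab pile is square at upper right, and the lever ball at (260,12) is off. Next I flip it on.

>>> {"api": "send_rows", "payload": {"steps": [{"tx": 0.09,"ty": -0.04,"tz": 0,"ax": 0,"ay": 0,"az": -0.08,"hand": 0},{"tx": 0.18,"ty": -0.08,"tz": 0,"ax": 0,"ay": 0,"az": -0.16,"hand": 0},{"tx": 0.27,"ty": -0.12,"tz": 0,"ax": 0,"ay": 0,"az": -0.24,"hand": 0},{"tx": 0.345,"ty": -0.153,"tz": 0,"ax": 0,"ay": 0,"az": -0.263,"hand": 0},{"tx": 0.345,"ty": -0.153,"tz": 0,"ax": 0,"ay": 0,"az": -0.263,"hand": 0}]}}

```text
time_s: 48.35
tcp_pos: [506.2, -95.1, 221.9]
eef_rot: [[-0.984, -0.18, -0.009], [-0.18, 0.984, -0.004], [0.01, -0.002, -1.0]]
force: [1.6, -0.4, 0.1]
width: 0.081
gripper_force: 0.0
```

>>> {"api": "send_rows", "payload": {"steps": [{"tx": 0,"ty": 0,"tz": 0,"ax": 0,"ay": 0,"az": 0,"hand": 0},{"tx": 0,"ty": 0,"tz": 0,"ax": 0,"ay": 0,"az": 0,"hand": 0},{"tx": 0,"ty": 0,"tz": 0,"ax": 0,"ay": 0,"az": 0,"hand": 0}]}}

```text
time_s: 48.65
tcp_pos: [514.2, -92.2, 223.8]
eef_rot: [[-0.984, -0.176, -0.0], [-0.176, 0.984, 0.001], [0.0, 0.001, -1.0]]
force: [-0.4, -0.4, 0.5]
width: 0.002
gripper_force: 0.0
```

```bash
python3 -c "
from h import *
tgt(512,-92,119,190.2)"
```

```text
t=48.65 [514.2 -92.2 223.8] tilt [-0.0003  0.0008] q7 49 F [-0.4 -0.4  0.5] w 0.002
t [0.0043 0.001  0.2096] a [ 0.0005 -0.0001 -0.0007] rows>=2.1
```

>>> {"api": "send_rows", "payload": {"steps": [{"tx": 0.005,"ty": 0,"tz": 0.07,"ax": 0,"ay": 0,"az": 0,"hand": 0},{"tx": 0.005,"ty": 0,"tz": 0.14,"ax": 0,"ay": 0,"az": 0,"hand": 0},{"tx": 0.005,"ty": 0,"tz": 0.2,"ax": 0,"ay": 0,"az": 0,"hand": 0},{"tx": 0.005,"ty": 0,"tz": 0.21,"ax": 0,"ay": 0,"az": 0,"hand": 0},{"tx": 0.005,"ty": 0,"tz": 0.21,"ax": 0,"ay": 0,"az": 0,"hand": 0}]}}

```text
time_s: 49.15
tcp_pos: [510.8, -92.5, 118.6]
eef_rot: [[-0.984, -0.177, -0.002], [-0.177, 0.984, 0.001], [0.002, 0.001, -1.0]]
force: [-0.1, -0.6, 1.0]
width: 0.007
gripper_force: 0.0
```

>>> {"api": "send_rows", "payload": {"steps": [{"tx": -0.03,"ty": 0,"tz": 0,"ax": 0,"ay": 0,"az": 0,"hand": 0},{"tx": -0.07,"ty": 0,"tz": 0,"ax": 0,"ay": 0,"az": 0,"hand": 0},{"tx": -0.11,"ty": 0,"tz": 0,"ax": 0,"ay": 0,"az": 0,"hand": 0},{"tx": -0.15,"ty": 0,"tz": 0,"ax": 0,"ay": 0,"az": 0,"hand": 0},{"tx": -0.18,"ty": 0,"tz": 0,"ax": 0,"ay": 0,"az": 0,"hand": 0}]}}

```text
time_s: 49.65
tcp_pos: [601.0, -76.6, 121.1]
eef_rot: [[-0.984, -0.176, 0.002], [-0.176, 0.984, 0.001], [-0.002, 0.0, -1.0]]
force: [-1.2, 0.6, -0.7]
width: 0.005
gripper_force: 0.6
```

>>> {"api": "send_rows", "payload": {"steps": [{"tx": -0.008,"ty": 0,"tz": 0,"ax": 0,"ay": 0,"az": 0,"hand": 0},{"tx": -0.014,"ty": 0,"tz": 0,"ax": 0,"ay": 0,"az": 0,"hand": 0},{"tx": -0.018,"ty": 0,"tz": 0,"ax": 0,"ay": 0,"az": 0,"hand": 0},{"tx": -0.018,"ty": 0,"tz": 0,"ax": 0,"ay": 0,"az": 0,"hand": 0}]}}

```text
time_s: 50.05
tcp_pos: [607.9, -75.6, 119.4]
eef_rot: [[-0.984, -0.177, -0.0], [-0.177, 0.984, -0.0], [0.0, 0.0, -1.0]]
force: [-0.5, -0.1, 0.2]
width: 0.005
gripper_force: 0.2
```

>>> {"api": "send_rows", "payload": {"steps": [{"tx": -0.004,"ty": 0,"tz": 0,"ax": 0,"ay": 0,"az": 0,"hand": 0},{"tx": -0.008,"ty": 0,"tz": 0,"ax": 0,"ay": 0,"az": 0,"hand": 0},{"tx": -0.012,"ty": 0,"tz": 0,"ax": 0,"ay": 0,"az": 0,"hand": 0},{"tx": -0.012,"ty": 0,"tz": 0,"ax": 0,"ay": 0,"az": 0,"hand": 0}]}}

```text
time_s: 50.45
tcp_pos: [610.8, -75.1, 118.3]
eef_rot: [[-0.984, -0.178, -0.008], [-0.178, 0.984, -0.002], [0.008, -0.001, -1.0]]
force: [-7.7, -0.2, 3.9]
width: 0.006
gripper_force: 4.7
```

>>> {"api": "send_rows", "payload": {"steps": [{"tx": 0.05,"ty": 0,"tz": 0,"ax": 0,"ay": 0,"az": 0,"hand": 0},{"tx": 0.12,"ty": 0,"tz": -0.05,"ax": 0,"ay": 0,"az": 0,"hand": 0},{"tx": 0.15,"ty": 0,"tz": -0.14,"ax": 0,"ay": 0,"az": 0,"hand": 0},{"tx": 0.15,"ty": 0,"tz": -0.22,"ax": 0,"ay": 0,"az": 0,"hand": 0},{"tx": 0.15,"ty": 0,"tz": -0.22,"ax": 0,"ay": 0,"az": 0,"hand": 0}]}}

```text
time_s: 50.95
tcp_pos: [542.7, -86.8, 234.2]
eef_rot: [[-0.984, -0.177, 0.009], [-0.177, 0.984, 0.001], [-0.009, -0.001, -1.0]]
force: [0.9, 0.0, -0.1]
width: 0.003
gripper_force: 0.0
```

>>> {"api": "send_rows", "payload": {"steps": [{"tx": 0,"ty": 0,"tz": 0,"ax": 0,"ay": 0,"az": 0,"hand": 0},{"tx": 0,"ty": 0,"tz": 0,"ax": 0,"ay": 0,"az": 0,"hand": 0},{"tx": 0,"ty": 0,"tz": 0,"ax": 0,"ay": 0,"az": 0,"hand": 0}]}}

```text
time_s: 51.25
tcp_pos: [539.6, -88.1, 227.4]
eef_rot: [[-0.984, -0.177, -0.003], [-0.177, 0.984, -0.0], [0.003, 0.0, -1.0]]
force: [-0.4, -0.4, 0.0]
width: 0.005
gripper_force: 0.0
```

```bash
python3 -c "
from h import *
snap('side','s20');snap('top','t20')
for n in('s20','side0','t20','top0'):
    i=cv2.imread('pics/%s.png'%n).astype(int);cc=load(n)
    m=(i[...,2]>100)&(i[...,1]<60)&(i[...,0]<70)&(i[...,2]-i[...,1]>70);m[:100]=0;ys,xs=np.where(m);print(n,'ball',len(xs),pt(cc,xs.mean(),ys.mean(),122) if len(xs) else '')
print(get_state()['tcp_pos'])
a=cv2.resize(cv2.imread('pics/s20.png')[120:290,140:300],(640,600),interpolation=cv2.INTER_CUBIC);cv2.imwrite('pics/s20c.png',a)"
```

```text
s20 ball 20 [638.33324822 -75.41467534 122.        ]
side0 ball 17 [636.56625332 -78.45672411 122.        ]
t20 ball 2 [640.16121139 -65.40437077 122.        ]
top0 ball 27 [630.08343374 -71.23734606 122.        ]
[539.69499598 -87.92117991 227.74602066]
```

View pics/s20c.png

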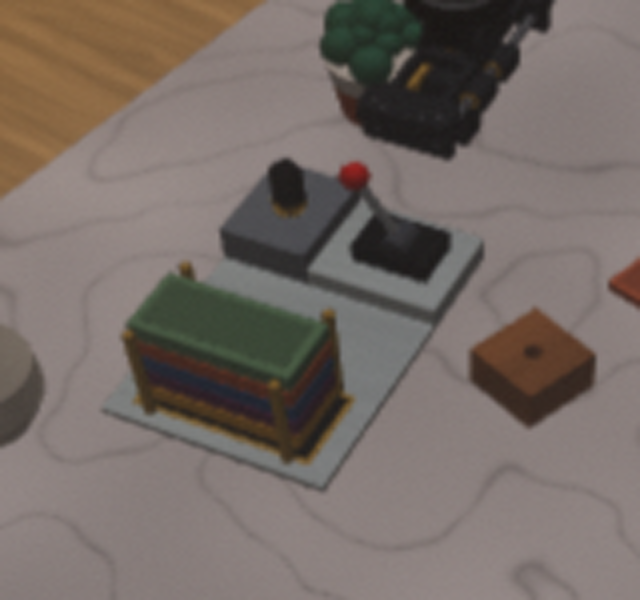

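The side view shows the square five-slab pile at (235,360), the probe upright in the socket at (287,190), the lever ball at (355,177) back at its original "on" position, and the arm clear of everything.

```bash
python3 -c "
from h import *
print(arm.close_job())"
```

```text
the job is handed in; nothing more can be done
None
```

The job is handed in. The lever was turned off, all five slabs are in a square pile on the pad, the probe is fully home in the socket, and the lever is back on. My last pictures agree with this, but no verdict came back.

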